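# Clear the wax scrap from a ring carver's bench

### The arm

A 6-joint arm with a two-finger parallel gripper is mounted at the origin on the work surface. World frame = base frame: x ahead of the robot, y to its left, z up, the work surface at z = 0. Lengths are in m, angles in degrees, forces in N, time in s.
With the tool pointing down it reaches from about 0.325 to 0.85 m from the base axis. Payload 15.5 kg.
Tool frame: the origin (TCP) lies midway between the tips of the shut fingers; the grasp point (between the pads) lies 19 mm behind it (manip.grip_depth is the z of the grasp point in the tool frame, in m); z points along the fingers, y is the line along which they close (so a half turn about z gives the same grasp; the last joint's range is limited). The gripper opens to 91 mm and grips with 3 to 60 N. Pads are 32 mm wide; open, the fingers measure 118 mm over their backs; the gripper's body (76 mm by 178 mm) begins 60 mm behind the grasp point.
Start: joints at [64.773, 28.281, 77.091, -0, 74.628, -5.472], TCP at [0.211, 0.588, 0.214] pointing down, gripper open.
Joint ranges: [-166.48, 166.48], [-47.26, 123.95], [12.59, 153.08], [-70.14, 250.14], [6.76, 159.57], [-176.63, 176.63]. Speed limits (degrees/s): [108.29, 108.29, 147.25, 172.46, 172.46, 172.46].

### API

Orientations are given as a 3x3 rotation matrix whose columns are the frame's x, y, z axes.
In Python, from workcell import manip, vision gives the robot as it stands.
- The arm moves only by the tool move_arm, never from a script. Its argument "steps" is a list of rows, each an object with "hand": the closure, from 0 (fully open) to 1 (shut); "linear": the shift along the tool's x, y, z normalised to -1 to 1, where 1 is 20 mm, a list of three; "roll": the turn about the tool's z normalised to -1 to 1, where 1 is pi/2 rad. A call has 1 to 5 rows; each row shifts and turns the commanded pose from where the row before left it, along the tool's axes as they then stand; what a row does not reach is not made up. A row lasts 1/10 s, in which the tool goes at most 50 mm and 8.59 degrees, less where a joint would pass 70% of its speed; a pose out of reach is approached as far as the arm can. A call with a number of a shift or a turn outside -1 to 1 is refused whole. A call with a gripper value outside its range is refused whole. The fingers move at their own pace and stop on an object; "squeeze" is the grip in N (left out, the last holds). Time passes only in rows, so rows that do not move let the fingers close. It gives the time, the measured TCP pose, the force, the opening and the grip force at its end, in the units of the state.
- manip.sense(): the state, without advancing time (a new reading comes with each control period).
- vision.camera(name): name is "scene" or "side" or "wrist"; returns a dict with "pixels" (480x640x3 uint8, red, green, blue), "z_map" (480x640 float32, m along the optical axis (not along the pixel's ray), 0 where there is no reading), "fov_y" (degrees; the focal length in pixels is half the picture's height over the tangent of half this angle, whatever the lens; pixels are square), "cx", "cy" (the principal point, pixels), "extrinsics" (4x4, takes a point from camera to world coordinates); the wrist camera has in their place "T_tool_cam" (4x4, takes a point from camera to tool coordinates, whose origin is the TCP and whose axes are the flange's). Camera axes: x right, y down, z forward; pixel columns grow to the right and rows downward; lengths in m; the calibration is good to about 2 mm. A picture is of the moment at which its call begins: read the wrist's pose just before it.
- manip.sign_off(): hands the job in; it is judged then, once.
The state is a dict: "t": time; "joint_pos": joint angles; "joint_velocities": joint speeds; "tau": joint torques, N m; "tool_pos": TCP position; "eef_rot": TCP orientation; "force": force on the tool from outside, world axes, zero at the start; "moment": the same for the moment, N m; "finger_gap": finger opening in m; "grip_force": force on a finger pad.
Only numpy, scipy, OpenCV 4.12 (cv2) and the standard library are available. Lean on these libraries where they do the work, as an engineer would, in place of code of your own. Each camera call takes 0.05 s, during which the arm holds its last target. There are 200 camera calls.

### The job

The carving is finished, so clear away the scrap: swing the bench chuck's red-handled lever round to its open stop, take out the green wax stub, and put it in the metal scrap bin together with the three wax offcuts (teal slab, purple bar, green tube) that lie on the blue mat. Do not pull the stub out while the chuck still grips it, and leave the chuck open. Do not shift or knock over the finished ring model, the wooden spatula, the ball vise or the ring-mandrel stand.

Things in the scene. Friction and masses are not known exactly. Their poses are not given: they have to be found in the camera images.
- chuck: Bolted-down three-jaw bench chuck, axis upright, left or right of the mat. Origin: on the axis at the bench top, z up. Grey base 110 mm across, 12 high; dark knurled ring 68 across, 13 to 33 mm up; steel body 62 across, 34 to 60 mm up, with a 36 mm bore, its floor at 36 mm; jaws on top to 76 mm, within 36 mm of the axis (39 when open).
- chuck_lever (a joint): Angle of the chuck's ring and lever, rad: 0 = closed (at the start: the jaws clamp the stub, which then resists a 20 N pull), 1.1 = open stop. It grows anticlockwise seen from above. The three jaws move outward together, 2.8 mm per rad. Turning takes about 0.35 N m (4 N at the handle); it stays where it is left.
- lever_knob (a point): Centre of the top of the lever's red upright round handle, 18 mm in diameter, from 17 to 77 mm above the bench, 95 mm from the chuck's axis, fixed on a level steel bar 10 mm thick that runs out from the ring, its centre 23 mm up. At the start the lever points roughly towards the robot. The point goes round with the lever.
- bin: Open sheet-metal scrap bin, fixed, outside 200 mm (its x) by 150 mm (its y) by 80 mm high, walls 4 mm, floor 4 mm. Origin: centre of the underside, on the bench; z up. It stands beside the mat, on the other side from the chuck.
- stub: Middle of the green round wax stub, 27 mm in diameter, 85 mm long, about 50 g; its z axis is its length. At the start it stands upright on the floor of the chuck's bore, clamped by the jaws, its top at 121 mm height, so 45 mm shows above the jaws.
- slab: Middle of the teal wax slab offcut, 105 mm (x) by 45 mm (y) by 16 mm (z), about 75 g, lying flat on the mat with the purple bar across it.
- bar: Middle of the purple wax bar offcut, 95 mm (x) by 24 mm (y) by 22 mm (z), about 50 g, lying flat across the top of the teal slab at the start.
- tube: Middle of the green flat-sided wax tube offcut, 85 mm (x) by 27 mm (y) by 28 mm (z, round on top and flat below), about 55 g, lying on its flat on the mat.
- mat: Blue gridded cutting mat, fixed flat on the bench, 594 mm (x) by 420 mm (y), 3 mm thick. Origin: centre of its underside.
- ring_model: Finished tan wax signet-ring model lying flat on the mat, 28 mm outside diameter, 10 mm high, its signet face 6 mm farther out on its +x side. Origin: centre of the underside. Leave alone.
- spatula: Flat wooden modelling spatula lying on the mat, 160 mm long (its x, from -75 to +85 mm), 13 mm wide, 6 mm high. Origin: on the underside. Leave alone.
- vise: Ball vise standing on the mat, round black foot 116 mm across, grey perforated head 80 mm across, 112 mm high, with a steel screw knob sticking out 50 mm from the axis on its +y side; 2.5 kg. Origin: centre of the underside. Leave alone.
- mandrel: Aluminium ring mandrel, tapered from 25 to 17 mm in diameter, standing upright in a black round base 84 mm across and 30 mm high; 257 mm high in all, 0.9 kg. Origin: centre of the underside. Leave alone.

How it is judged:
By the outcome, as a careful person would: the job done as asked, in the order asked, and still so for the second after the job is handed in, with the robot touching nothing.
It also fails if it takes over 72 s, if anything falls off the work surface, if the arm or the gripper's body presses on something with over 40 N, if the wrist force passes 120 N, or if a joint passes its speed limit or range.

## Working session

There is one attempt and no reset: what is moved stays moved. The work goes in short steps, Python scripts to look and compute and a tool call to move; the robot and the scene stay as the last step left them, time stands still between calls to the robot, and variables do not carry over. Pictures are saved under pics/ and viewed, at most 10 in all, crops included, and the job is handed in when it is done.

Besides the shell and the picture viewer there is one more tool, called after "Call:" as name(argument=value, ...), one argument or row to a line, values as JSON. move_arm: Moves the arm, as the interface text tells. Scaled input: -1 to 1 covers 20 mm each way for a shift and pi/2 rad each way for a turn. Its arguments: {"type":"object","properties":{"steps":{"type":"array"},"squeeze":{"type":"number"}},"required":["steps"]}

```bash
ls; mkdir -p pics; cat > h.py <<'E'
import numpy as np, cv2
from workcell import manip, vision
def K(c):
    f=240/np.tan(np.radians(c['fov_y'])/2); return f,c['cx'],c['cy']
def ext(c,s=None):
    if 'extrinsics' in c: return np.array(c['extrinsics'])
    T=np.eye(4);T[:3,:3]=np.array(s['eef_rot']);T[:3,3]=s['tool_pos'];return T@np.array(c['T_tool_cam'])
def cloud(c,s=None):
    f,cx,cy=K(c);v,u=np.mgrid[:480,:640];z=c['z_map']
    P=np.stack([(u-cx)/f*z,(v-cy)/f*z,z,np.ones_like(z)],-1)
    W=(P@ext(c,s).T)[...,:3]; W[z==0]=np.nan; return W
E
python3 - <<'E'
from h import *
import pickle
s=manip.sense();print(s['t'],manip.grip_depth,s['tool_pos'],s['eef_rot'])
for n in ['scene','side']:
    c=vision.camera(n);pickle.dump(c,open(n+'.pkl','wb'));cv2.imwrite(f'pics/{n}0.png',c['pixels'][...,::-1])
    print(n,c['fov_y'],np.round(ext(c),3).tolist(),(c['z_map']>0).mean())
E
```

```text
pics
0.0 -0.0188 [0.21107401 0.5878799  0.21333131] [[-9.41148765e-01  3.37992189e-01 -5.31243818e-04]
 [ 3.37992582e-01  9.41148134e-01 -1.09800115e-03]
 [ 1.28863316e-04 -1.21293889e-03 -9.99999256e-01]]
scene 55.39680501257679 [[-0.532, 0.699, -0.478, 0.963], [0.847, 0.441, -0.298, 0.286], [0.003, -0.563, -0.826, 0.768], [0.0, 0.0, 0.0, 1.0]] 0.9958268229166667
side 55.73572015345275 [[-0.986, -0.076, 0.151, 0.452], [-0.168, 0.475, -0.864, 0.76], [-0.006, -0.877, -0.481, 0.491], [0.0, 0.0, 0.0, 1.0]] 0.9958854166666666
```

View pics/scene0.png

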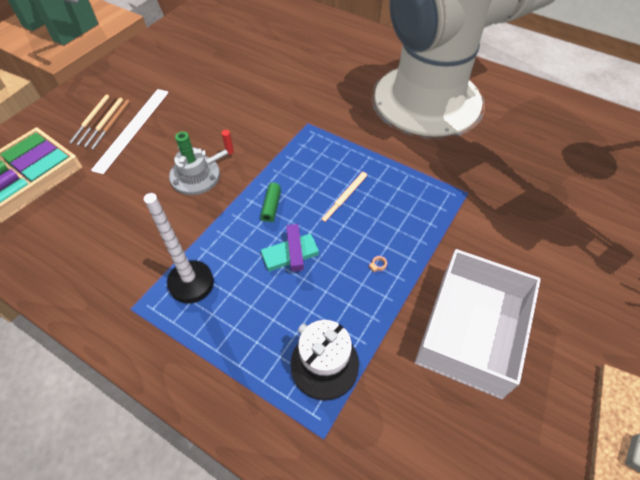

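View pics/side0.png

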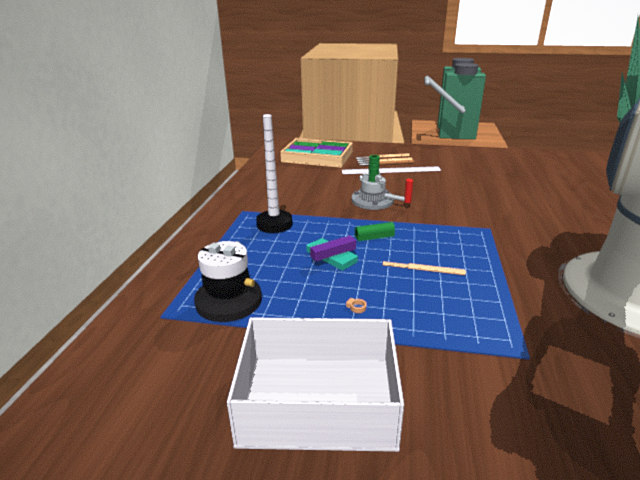

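The scene view shows the chuck at (195,170) with its lever knob at (227,140), tube (271,202), slab and bar (290,250), and bin (482,320). The side view confirms this, with the chuck at (372,190) and the bin in the foreground at (318,385).

```bash
cat >> h.py <<'E'
RNG={'red':((0,150,70),(6,255,255)),'green':((50,150,30),(72,255,200)),'teal':((76,90,60),(92,255,255)),'purple':((132,90,40),(155,255,255)),'tan':((5,70,150),(18,200,255))}
def blobs(c,name,s=None,zmin=.004):
    hsv=cv2.cvtColor(c['pixels'],cv2.COLOR_RGB2HSV);m=cv2.inRange(hsv,*map(np.array,RNG[name]))
    W=cloud(c,s);n,L,st,ce=cv2.connectedComponentsWithStats(m)
    out=[]
    for i in range(1,n):
        if st[i,4]<40: continue
        P=W[L==i];P=P[np.isfinite(P).all(1)]
        if len(P)<30: continue
        md=np.median(P,0)
        if not(0.1<md[0]<1 and abs(md[1])<.7 and md[2]>zmin):continue
        out.append((ce[i],st[i,4],P))
    return out
def describe(P,band=.004):
    zt=np.percentile(P[:,2],97);T=P[P[:,2]>zt-band]
    r=cv2.minAreaRect((T[:,:2]*1000).astype(np.float32))
    return 'n%d ztop %.1f zmin %.1f toprect c(%.1f,%.1f) size(%.1f,%.1f) ang %.1f  all %s..%s'%(len(P),zt*1e3,np.percentile(P[:,2],2)*1e3,*r[0],*r[1],r[2],np.round(P.min(0)*1e3,0),np.round(P.max(0)*1e3,0))
E
python3 - <<'E'
from h import *
import pickle
for n in ['scene','side']:
    c=pickle.load(open(n+'.pkl','rb'));W=cloud(c)
    for k in RNG:
        for ce,a,P in blobs(c,k): print(n,k,ce.round(),describe(P))
    # bin rim: z 74..84, y>0
    m=(abs(W[...,2]-.08)<.005)&(W[...,1]>.1)&(W[...,0]>.2)&(W[...,0]<.9)&(W[...,1]<.6)
    print('bin rim',describe(W[m],.02))
    # steel chuck
    ch=W[(W[...,2]>.005)&(W[...,2]<.0115+.003)&(W[...,1]<-.15)&(W[...,0]>.25)&(W[...,0]<.8)]
    print('base',describe(ch))
    hsv=cv2.cvtColor(c['pixels'],cv2.COLOR_RGB2HSV)
    m=cv2.inRange(hsv,(105,150,60),(122,255,255));L=cv2.connectedComponentsWithStats(m);i=1+L[2][1:,4].argmax()
    P=W[L[1]==i];print('mat',describe(P[np.isfinite(P).all(1)]))
E
```

```text
scene red [227. 141.] n192 ztop 78.5 zmin -0.5 toprect c(435.0,-298.6) size(14.8,16.6) ang 6.3  all [ 365. -374.   -1.]..[ 446. -288.   81.]
scene teal [ 44. 164.] n572 ztop 39.2 zmin 30.7 toprect c(692.6,-601.9) size(42.2,89.5) ang 84.5  all [ 641. -634.   22.]..[ 739. -578.   41.]
scene teal [ 12. 189.] n260 ztop 35.0 zmin 13.4 toprect c(775.2,-608.8) size(22.4,58.4) ang 84.7  all [ 745. -648.    9.]..[ 809. -596.   37.]
scene teal [308. 246.] n303 ztop 21.2 zmin 9.7 toprect c(554.7,-8.5) size(45.5,31.6) ang 53.1  all [523. -31.   3.]..[581.  17.  22.]
scene teal [276. 256.] n568 ztop 21.4 zmin 7.8 toprect c(605.6,-44.7) size(46.7,53.3) ang 52.3  all [564. -85.   1.]..[640. -17.  24.]
scene purple [ 33. 155.] n513 ztop 38.9 zmin 32.3 toprect c(688.0,-644.9) size(41.9,90.3) ang 83.0  all [ 643. -675.   28.]..[ 734. -621.   41.]
scene purple [  7. 178.] n215 ztop 34.8 zmin 15.8 toprect c(759.2,-650.4) size(22.0,32.6) ang 80.4  all [ 740. -689.   12.]..[ 786. -636.   36.]
scene purple [294. 247.] n515 ztop 43.3 zmin 28.0 toprect c(579.6,-20.1) size(95.9,22.8) ang 40.8  all [538. -57. 
[... 2724 characters left out ...]
9,77.9) ang 15.0  all [ 417. -742.   -1.]..[ 526. -605.   12.]
side tan [433. 270.] n75 ztop 9.1 zmin 3.9 toprect c(375.6,-5.0) size(10.7,114.1) ang 82.5  all [318. -17.   3.]..[434.   1.  11.]
side tan [356. 305.] n184 ztop 14.5 zmin 3.0 toprect c(512.4,133.9) size(32.8,26.8) ang 5.1  all [496. 104.   2.]..[529. 147.  15.]
bin rim n2389 ztop 82.1 zmin 75.3 toprect c(576.4,272.9) size(237.6,359.9) ang 29.3  all [430. 137.  75.]..[768. 426.  85.]
base n1143 ztop 14.0 zmin 5.1 toprect c(461.0,-1363.8) size(2170.8,551.2) ang 78.5  all [  250. -2455.     5.]..[ 800. -151.   14.]
mat n20742 ztop 5.0 zmin 1.6 toprect c(538.9,0.8) size(594.1,425.1) ang 0.1  all [ 241. -212.   -0.]..[836. 213.  61.]
```

```bash
python3 - <<'E'
from h import *
import pickle
C={n:pickle.load(open(n+'.pkl','rb')) for n in ['scene','side']}
W={n:cloud(c) for n,c in C.items()}
def sel(n,x0,x1,y0,y1,z0,z1):
    w=W[n];P=w[np.isfinite(w).all(2)];return P[(P[:,0]>x0)&(P[:,0]<x1)&(P[:,1]>y0)&(P[:,1]<y1)&(P[:,2]>z0)&(P[:,2]<z1)]
def circ(P):
    A=np.c_[2*P[:,:2],np.ones(len(P))];q=np.linalg.lstsq(A,(P[:,:2]**2).sum(1),rcond=None)[0];return np.r_[q[:2],np.sqrt(q[2]+q[0]**2+q[1]**2)]*1e3
for n in C:
    P=sel(n,.35,.75,.21,.5,.074,.086);print(n,'bin',describe(P,.02))
    P=sel(n,.35,.75,.21,.5,.085,.5);print('above',len(P))
    P=sel(n,.45,.9,-.3,0,.1,.3);print('mandrel',describe(P,.01),P[:,:2].mean(0)*1e3, cv2.minEnclosingCircle((P[:,:2]*1e3).astype(np.float32)))
    P=sel(n,.55,.9,.0,.21,.09,.13);print('vise',len(P) and describe(P,.01))
    P=sel(n,.44,.62,-.42,-.22,.118,.13);print('stub top',P.mean(0)*1e3,cv2.minEnclosingCircle((P[:,:2]*1e3).astype(np.float32)))
    P=sel(n,.44,.62,-.42,-.22,.085,.117);print('stub side circ',circ(P),len(P))
    P=sel(n,.44,.62,-.42,-.22,.006,.0145);print('base mEC',cv2.minEnclosingCircle((P[:,:2]*1e3).astype(np.float32)))
    P=sel(n,.38,.47,-.34,-.24,.03,.068);print('knob side circ',circ(P),len(P),P[:,:2].mean(0)*1e3)
    P=np.vstack([b[2] for b in blobs(C[n],'teal') if b[2][:,1].mean()>-.2]);P=P[(P[:,2]>.016)&(P[:,2]<.024)];print('slab',describe(P,.01))
E
```

```text
scene bin n1290 ztop 81.7 zmin 74.4 toprect c(541.2,335.6) size(201.3,150.6) ang 8.4  all [431. 247.  74.]..[651. 423.  84.]
above 0
mandrel n925 ztop 259.5 zmin 104.0 toprect c(739.2,-149.4) size(17.6,16.1) ang 85.1  all [ 728. -158.  100.]..[ 750. -138.  262.] [ 741.64659389 -144.10880393] ((739.3436889648438, -148.06451416015625), 11.303699493408203)
vise n2203 ztop 115.4 zmin 93.4 toprect c(741.2,148.5) size(71.2,70.4) ang 17.3  all [699.  98.  90.]..[779. 188. 117.]
stub top [ 526.05453066 -328.03104075  121.15824595] ((526.1358032226562, -328.9491882324219), 14.302872657775879)
stub side circ [ 525.78637509 -328.2275785    12.16490226] 154
base mEC ((526.3286743164062, -328.3989562988281), 55.195682525634766)
knob side circ [ 440.65169694 -297.15798337    7.08668163] 110 [ 440.00061823 -294.24278191]
slab n772 ztop 21.4 zmin 16.5 toprect c(584.5,-29.6) size(46.8,104.8) ang 53.6  all [529. -77.  16.]..[640.  17.  24.]
side bin n2451 ztop 81.4 zmin 74.2 toprect c(539.7,337.6) size(200.2,152.5) ang 8.3  all [430. 251.  74.]..[648. 426.  82.]
above 0
mandrel n670 ztop 256.6 zmin 103.9 toprect c(734.3,-145.1) size(17.4,12.0) ang 32.0  all [ 725. -156.  101.]..[ 748. -135.  260.] [ 734.10227371 -142.04395314] ((735.927001953125, -147.3170623779297), 12.301029205322266)
vise n1249 ztop 115.6 zmin 91.3 toprect c(736.6,150.2) size(18.1,43.3) ang 81.3  all [697. 100.  90.]..[776. 191. 117.]
stub top [ 521.69275077 -323.9612211   120.94414213] ((521.6763916015625, -326.2598876953125), 13.944534301757812)
stub side circ [ 522.14744145 -323.74365183   10.85095025] 135
base mEC ((522.3526611328125, -324.4820556640625), 55.53694534301758)
knob side circ [ 432.2596728  -294.25253355    7.05063367] 100 [ 432.45119142 -290.0864565 ]
slab n301 ztop 20.9 zmin 16.5 toprect c(581.1,-27.5) size(47.3,106.6) ang 54.7  all [528. -73.  16.]..[634.  20.  22.]
```

Call:
move_arm(
  steps=[
    {"hand":0,"linear":[0,0,0],"roll":-0.0731},
    {"hand":0,"linear":[0,0,0],"roll":-0.0731},
    {"hand":0,"linear":[0,0,0],"roll":-0.0731},
  ],
)

```text
t: 0.4
tool_pos: [0.2112, 0.588, 0.2135]
eef_rot: [[-1.0, -0.004, -0.0], [-0.004, 1.0, -0.001], [0.0, -0.001, -1.0]]
force: [0.6, 0.5, -0.7]
finger_gap: 0.0914
grip_force: 0.0
```

Call:
move_arm(
  steps=[
    {"hand":0,"linear":[-1,-1,0],"roll":0},
    {"hand":0,"linear":[-1,-1,0],"roll":0},
    {"hand":0,"linear":[-1,-1,0],"roll":0},
    {"hand":0,"linear":[-1,-1,0],"roll":0},
    {"hand":0,"linear":[-1,-1,0],"roll":0},
  ],
)

```text
t: 0.9
tool_pos: [0.3118, 0.4872, 0.2136]
eef_rot: [[-1.0, 0.0, -0.0], [0.0, 1.0, -0.0], [0.0, -0.0, -1.0]]
force: [0.6, -0.2, 0.2]
finger_gap: 0.091
grip_force: 0.0
```

Call:
move_arm(
  steps=[
    {"hand":0,"linear":[-1,-1,0],"roll":0},
    {"hand":0,"linear":[-1,-1,0],"roll":0},
    {"hand":0,"linear":[-1,-1,0],"roll":0},
    {"hand":0,"linear":[-1,-1,0],"roll":0},
    {"hand":0,"linear":[-1,-1,0],"roll":0},
  ],
)

```text
t: 1.4
tool_pos: [0.4118, 0.3871, 0.2137]
eef_rot: [[-1.0, 0.0, -0.0], [0.0, 1.0, -0.0], [0.0, -0.0, -1.0]]
force: [0.2, 0.5, -0.4]
finger_gap: 0.0914
grip_force: 0.0
```

Call:
move_arm(
  steps=[
    {"hand":0,"linear":[-1,-1,0],"roll":0},
    {"hand":0,"linear":[0,-1,0],"roll":0},
    {"hand":0,"linear":[0,-1,0],"roll":0},
    {"hand":0,"linear":[0,-1,0],"roll":0},
    {"hand":0,"linear":[0,-1,0],"roll":0},
  ],
)

```text
t: 1.9
tool_pos: [0.4309, 0.2872, 0.2137]
eef_rot: [[-1.0, 0.0, -0.0], [0.0, 1.0, -0.0], [0.0, -0.0, -1.0]]
force: [-0.3, -0.6, -0.4]
finger_gap: 0.0913
grip_force: 0.0
```

Call:
move_arm(
  steps=[
    {"hand":0,"linear":[0,-1,0],"roll":0},
    {"hand":0,"linear":[0,-1,0],"roll":0},
    {"hand":0,"linear":[0,-1,0],"roll":0},
    {"hand":0,"linear":[0,-1,0],"roll":0},
    {"hand":0,"linear":[0,-1,0],"roll":0},
  ],
)

```text
t: 2.4
tool_pos: [0.4308, 0.1873, 0.2138]
eef_rot: [[-1.0, 0.0, -0.0], [0.0, 1.0, -0.0], [0.0, -0.0, -1.0]]
force: [0.4, -0.1, 0.2]
finger_gap: 0.0912
grip_force: 0.0
```

Call:
move_arm(
  steps=[
    {"hand":0,"linear":[0,-1,0],"roll":0},
    {"hand":0,"linear":[0,-1,0],"roll":0},
    {"hand":0,"linear":[0,-1,0],"roll":0},
    {"hand":0,"linear":[0,-1,0],"roll":0},
    {"hand":0,"linear":[0,-1,0],"roll":0},
  ],
)

```text
t: 2.9
tool_pos: [0.4308, 0.0873, 0.2138]
eef_rot: [[-1.0, 0.0, -0.0], [0.0, 1.0, -0.0], [0.0, -0.0, -1.0]]
force: [-0.1, -0.1, -0.7]
finger_gap: 0.0911
grip_force: 0.0
```

Call:
move_arm(
  steps=[
    {"hand":0,"linear":[0,-1,0],"roll":0},
    {"hand":0,"linear":[0,-1,0],"roll":0},
    {"hand":0,"linear":[0,-1,0],"roll":0},
    {"hand":0,"linear":[0,-1,0],"roll":0},
    {"hand":0,"linear":[0,-1,0],"roll":0},
  ],
)

```text
t: 3.4
tool_pos: [0.4308, -0.0127, 0.2138]
eef_rot: [[-1.0, 0.0, -0.0], [0.0, 1.0, 0.0], [0.0, 0.0, -1.0]]
force: [1.0, 0.2, -0.0]
finger_gap: 0.0912
grip_force: 0.0
```

Call:
move_arm(
  steps=[
    {"hand":0,"linear":[0,-1,0],"roll":0},
    {"hand":0,"linear":[0,-1,0],"roll":0},
    {"hand":0,"linear":[0,-1,0],"roll":0},
    {"hand":0,"linear":[0,-1,0],"roll":0},
    {"hand":0,"linear":[0,-1,0],"roll":0},
  ],
)

```text
t: 3.9
tool_pos: [0.4308, -0.1126, 0.2138]
eef_rot: [[-1.0, 0.0, -0.0], [0.0, 1.0, 0.0], [0.0, 0.0, -1.0]]
force: [-0.3, 0.2, 0.1]
finger_gap: 0.0908
grip_force: 0.0
```

Call:
move_arm(
  steps=[
    {"hand":0,"linear":[0,-1,0],"roll":0},
    {"hand":0,"linear":[0,-1,0],"roll":0},
    {"hand":0,"linear":[0,-1,0],"roll":0},
    {"hand":0,"linear":[0,-1,0],"roll":0},
    {"hand":0,"linear":[0,0,0],"roll":0},
  ],
)

```text
t: 4.4
tool_pos: [0.4311, -0.1937, 0.2138]
eef_rot: [[-1.0, 0.002, 0.0], [0.002, 1.0, -0.0], [-0.0, -0.0, -1.0]]
force: [0.8, -0.2, -0.1]
finger_gap: 0.0911
grip_force: 0.0
```

Call:
move_arm(
  steps=[
    {"hand":0,"linear":[-0.2,-1,0],"roll":0},
    {"hand":0,"linear":[0,-1,0],"roll":0},
    {"hand":0,"linear":[0,-1,0],"roll":0},
    {"hand":0,"linear":[0,-1,0],"roll":0},
    {"hand":0,"linear":[0,-1,0],"roll":0},
  ],
)

```text
t: 4.9
tool_pos: [0.4349, -0.2921, 0.2138]
eef_rot: [[-1.0, -0.0, -0.0], [-0.0, 1.0, 0.0], [0.0, 0.0, -1.0]]
force: [-0.3, 1.4, -0.2]
finger_gap: 0.091
grip_force: 0.0
```

```bash
python3 - <<'E'
from h import *
s=manip.sense();c=vision.camera('wrist');cv2.imwrite('pics/w1.png',c['pixels'][...,::-1])
print(s['tool_pos'],np.round(c['T_tool_cam'],3).tolist())
for k in ('red','green'):
    for ce,a,P in blobs(c,k,s): print(k,ce.round(),describe(P))
E
```

```text
[ 0.4348995  -0.29208255  0.21379655] [[0.001, -0.97, -0.242, 0.067], [1.0, 0.001, -0.001, 0.0], [0.001, -0.242, 0.97, -0.17], [0.0, 0.0, 0.0, 1.0]]
red [319. 214.] n645 ztop 76.9 zmin 21.4 toprect c(433.5,-297.3) size(16.6,17.1) ang 89.5  all [ 424. -306.   -2.]..[ 460. -289.   78.]
green [498. 268.] n1176 ztop 30.5 zmin 23.8 toprect c(459.5,-166.1) size(155.7,28.3) ang 48.2  all [ 418. -234.   20.]..[ 521. -112.  264.]
green [273. 360.] n513 ztop 121.1 zmin 118.7 toprect c(523.8,-328.0) size(24.6,23.6) ang 83.8  all [ 512. -340.  118.]..[ 536. -316.  122.]
```

View pics/w1.png

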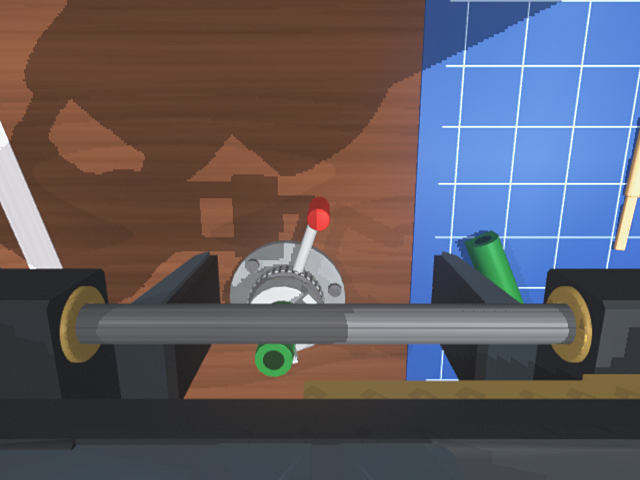

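The wrist view shows the knob at (319,214) between the fingers and the stub top at (273,360). This agrees with the other cameras.

Call:
move_arm(
  steps=[
    {"hand":0,"linear":[0,-0.25,1],"roll":0},
    {"hand":0,"linear":[0,0,1],"roll":0},
    {"hand":0,"linear":[0,0,1],"roll":0},
    {"hand":0,"linear":[0,0,1],"roll":0},
    {"hand":0,"linear":[0,0,1],"roll":0},
  ],
)

```text
t: 5.45
tool_pos: [0.435, -0.2967, 0.1131]
eef_rot: [[-1.0, 0.0, -0.0], [0.0, 1.0, 0.0], [0.0, 0.0, -1.0]]
force: [-0.1, -0.5, 0.4]
finger_gap: 0.091
grip_force: 0.0
```

Call:
move_arm(
  steps=[
    {"hand":0.3,"linear":[0,0,1],"roll":0},
    {"hand":0.5,"linear":[0,0,1],"roll":0},
    {"hand":0.5,"linear":[0,0,1],"roll":0},
    {"hand":1,"linear":[0,0,0.5],"roll":0},
    {"hand":1,"linear":[0,0,0],"roll":0},
  ],
  squeeze=10,
)

```text
t: 5.95
tool_pos: [0.4345, -0.2963, 0.0429]
eef_rot: [[-1.0, 0.0, -0.002], [0.0, 1.0, 0.001], [0.002, 0.001, -1.0]]
force: [-0.0, -0.3, -0.0]
finger_gap: 0.0542
grip_force: 0.0
```

Call:
move_arm(
  steps=[
    {"hand":1,"linear":[0,0,0],"roll":0},
    {"hand":1,"linear":[0,0,0],"roll":0},
    {"hand":1,"linear":[0,0,0],"roll":0},
  ],
  squeeze=10,
)

```text
t: 6.25
tool_pos: [0.4354, -0.2972, 0.0447]
eef_rot: [[-1.0, 0.0, 0.001], [0.0, 1.0, -0.001], [-0.001, -0.001, -1.0]]
force: [-0.1, -0.4, 1.3]
finger_gap: 0.03
grip_force: 0.0
```

Call:
move_arm(
  steps=[
    {"hand":1,"linear":[0,0,0],"roll":0},
    {"hand":1,"linear":[0,0,0],"roll":0},
    {"hand":1,"linear":[0,0,0],"roll":0},
  ],
  squeeze=20,
)

```text
t: 6.55
tool_pos: [0.4352, -0.2975, 0.0443]
eef_rot: [[-1.0, 0.0, 0.001], [0.0, 1.0, -0.001], [-0.001, -0.001, -1.0]]
force: [-2.5, -5.6, 5.0]
finger_gap: 0.0174
grip_force: 20.0
```

Call:
move_arm(
  steps=[
    {"hand":1,"linear":[0.12,-0.395,0],"roll":0},
    {"hand":1,"linear":[0.08,-0.405,0],"roll":0},
    {"hand":1,"linear":[0.05,-0.415,0],"roll":0},
  ],
)

```text
t: 6.85
tool_pos: [0.4291, -0.3203, 0.0441]
eef_rot: [[-1.0, 0.0, -0.001], [0.0, 1.0, 0.002], [0.001, 0.002, -1.0]]
force: [-2.2, 7.2, 9.2]
finger_gap: 0.0176
grip_force: 20.0
```

Moves with about 7 N; continue along the arc.

Call:
move_arm(
  steps=[
    {"hand":1,"linear":[0.01,-0.415,0],"roll":0},
    {"hand":1,"linear":[-0.025,-0.41,0],"roll":0},
    {"hand":1,"linear":[-0.06,-0.41,0],"roll":0},
    {"hand":1,"linear":[-0.1,-0.405,0],"roll":0},
    {"hand":1,"linear":[-0.13,-0.39,0],"roll":0},
  ],
)

```text
t: 7.35
tool_pos: [0.435, -0.3609, 0.0438]
eef_rot: [[-1.0, 0.0, -0.002], [0.0, 1.0, 0.002], [0.002, 0.002, -1.0]]
force: [-4.5, 5.5, 5.5]
finger_gap: 0.0171
grip_force: 20.0
```

Call:
move_arm(
  steps=[
    {"hand":1,"linear":[-0.165,-0.38,0],"roll":0},
    {"hand":1,"linear":[-0.2,-0.365,0],"roll":0},
    {"hand":1,"linear":[-0.225,-0.345,0],"roll":0},
  ],
)

```text
t: 7.65
tool_pos: [0.4469, -0.3827, 0.0437]
eef_rot: [[-1.0, 0.0, -0.002], [0.0, 1.0, 0.002], [0.002, 0.002, -1.0]]
force: [-3.2, 5.6, 5.6]
finger_gap: 0.0176
grip_force: 20.0
```

Call:
move_arm(
  steps=[
    {"hand":1,"linear":[-0.26,-0.325,0],"roll":0},
  ],
)

```text
t: 7.75
tool_pos: [0.4521, -0.3892, 0.0437]
eef_rot: [[-1.0, 0.0, -0.002], [0.0, 1.0, 0.002], [0.002, 0.002, -1.0]]
force: [-3.2, 6.8, 3.8]
finger_gap: 0.0174
grip_force: 20.0
```

Call:
move_arm(
  steps=[
    {"hand":1,"linear":[-0.17,-0.185,0],"roll":0},
    {"hand":1,"linear":[0,0,0],"roll":0},
  ],
)

```text
t: 7.95
tool_pos: [0.4563, -0.3936, 0.0437]
eef_rot: [[-1.0, 0.0, -0.001], [0.0, 1.0, 0.001], [0.001, 0.001, -1.0]]
force: [-0.6, 0.5, 1.9]
finger_gap: 0.0172
grip_force: 20.0
```

Call:
move_arm(
  steps=[
    {"hand":1,"linear":[-0.08,-0.08,0],"roll":0},
    {"hand":1,"linear":[0,0,0],"roll":0},
  ],
)

```text
t: 8.15
tool_pos: [0.4573, -0.3945, 0.0437]
eef_rot: [[-1.0, 0.0, -0.001], [0.0, 1.0, 0.002], [0.001, 0.002, -1.0]]
force: [-3.1, 4.1, 3.2]
finger_gap: 0.0177
grip_force: 20.0
```

Call:
move_arm(
  steps=[
    {"hand":1,"linear":[-0.08,-0.08,0],"roll":0},
    {"hand":1,"linear":[0,0,0],"roll":0},
  ],
)

```text
t: 8.35
tool_pos: [0.4574, -0.3946, 0.0436]
eef_rot: [[-1.0, 0.0, -0.004], [0.0, 1.0, 0.004], [0.004, 0.004, -1.0]]
force: [-10.7, 11.0, 12.2]
finger_gap: 0.0175
grip_force: 20.0
```

Call:
move_arm(
  steps=[
    {"hand":0.5,"linear":[0.06,0.06,0],"roll":0},
    {"hand":0.5,"linear":[0,0,0],"roll":0},
    {"hand":0.5,"linear":[0,0,0],"roll":0},
    {"hand":0.5,"linear":[0,0,0],"roll":0},
  ],
)

```text
t: 8.75
tool_pos: [0.4586, -0.396, 0.044]
eef_rot: [[-1.0, 0.0, 0.0], [0.0, 1.0, -0.0], [-0.0, -0.0, -1.0]]
force: [-0.4, -0.9, 0.5]
finger_gap: 0.0448
grip_force: 0.0
```

Call:
move_arm(
  steps=[
    {"hand":0.5,"linear":[0,0,-1],"roll":0},
    {"hand":0.3,"linear":[0,0,-1],"roll":0},
    {"hand":0.2,"linear":[0,0,-1],"roll":0},
    {"hand":0.2,"linear":[0,0,-1],"roll":0},
    {"hand":0.2,"linear":[0,0,-1],"roll":0},
  ],
)

```text
t: 9.25
tool_pos: [0.4585, -0.3959, 0.1448]
eef_rot: [[-1.0, 0.0, 0.0], [0.0, 1.0, -0.0], [-0.0, -0.0, -1.0]]
force: [-0.1, -0.9, 0.1]
finger_gap: 0.0725
grip_force: 0.0
```

Call:
move_arm(
  steps=[
    {"hand":0.2,"linear":[-0.3,0,-1],"roll":0},
    {"hand":0.2,"linear":[0,0,-1],"roll":0},
    {"hand":0.2,"linear":[0,0,-1],"roll":0},
    {"hand":0.2,"linear":[0,0,0],"roll":0},
  ],
)

```text
t: 9.65
tool_pos: [0.4655, -0.3968, 0.2066]
eef_rot: [[-1.0, 0.0, 0.003], [0.0, 1.0, -0.003], [-0.003, -0.003, -1.0]]
force: [0.8, -0.3, -0.6]
finger_gap: 0.0726
grip_force: 0.0
```

```bash
python3 - <<'E'
from h import *
s=manip.sense();c=vision.camera('wrist')
print(s['tool_pos'])
for k in ('red','green'):
    for ce,a,P in blobs(c,k,s): print(k,ce.round(),describe(P))
for n in ('scene','side'):
    c=vision.camera(n)
    if n=='side': cv2.imwrite('pics/s2.png',cv2.resize(c['pixels'][120:240,300:460,::-1],(640,480)))
    for k in ('red','green'):
        for ce,a,P in blobs(c,k): print(n,k,ce.round(),describe(P))
E
```

```text
[ 0.46548416 -0.3968088   0.20655506]
red [329. 204.] n661 ztop 76.8 zmin -0.9 toprect c(454.8,-394.4) size(16.5,16.0) ang 0.2  all [ 446. -405.   -3.]..[ 480. -386.   78.]
green [622. 239.] n2181 ztop 30.3 zmin 7.8 toprect c(454.3,-218.1) size(234.1,53.3) ang 64.2  all [ 427. -335.    4.]..[ 529. -124.  298.]
scene red [187. 128.] n149 ztop 78.4 zmin -1.1 toprect c(457.9,-394.5) size(16.0,12.5) ang 21.1  all [ 387. -483.   -2.]..[ 468. -385.   80.]
side red [401. 175.] n147 ztop 77.0 zmin -0.9 toprect c(454.4,-392.5) size(16.4,17.9) ang 28.1  all [ 442. -630.   -2.]..[ 464. -380.   78.]
side green [306. 144.] n60 ztop 34.2 zmin 27.0 toprect c(773.3,-692.9) size(18.8,79.5) ang 81.9  all [ 733. -700.   25.]..[ 813. -678.   34.]
side green [334. 144.] n58 ztop 38.3 zmin 33.9 toprect c(677.4,-688.3) size(33.2,83.2) ang 85.1  all [ 636. -708.   34.]..[ 720. -668.   39.]
side green [373. 167.] n200 ztop 121.8 zmin 63.9 toprect c(521.9,-322.9) size(20.4,20.7) ang 14.8  all [ 510. -336.   63.]..[ 532. -310.  123.]
side green [375. 231.] n496 ztop 31.6 zmin 6.9 toprect c(500.8,-127.5) size(84.1,17.8) ang 23.7  all [ 459. -150.    5.]..[ 540. -100.   33.]
```

Call:
move_arm(
  steps=[
    {"hand":0.2,"linear":[-1,1,0],"roll":0},
    {"hand":0.2,"linear":[-1,1,0],"roll":0},
    {"hand":0.2,"linear":[-0.92,1,0],"roll":0},
    {"hand":0.2,"linear":[0,0.45,0],"roll":0},
    {"hand":0.2,"linear":[0,0,1],"roll":0},
  ],
)

```text
t: 10.3
tool_pos: [0.5238, -0.326, 0.1847]
eef_rot: [[-1.0, -0.001, 0.002], [-0.001, 1.0, -0.001], [-0.002, -0.001, -1.0]]
force: [0.6, -0.9, -0.1]
finger_gap: 0.073
grip_force: 0.0
```

Call:
move_arm(
  steps=[
    {"hand":0.2,"linear":[0,0,1],"roll":0},
    {"hand":0.2,"linear":[0,0,1],"roll":0},
    {"hand":0.2,"linear":[0,0,1],"roll":0},
    {"hand":0.2,"linear":[0,0,1],"roll":0},
    {"hand":0.3,"linear":[0,0,1],"roll":0},
  ],
)

```text
t: 10.8
tool_pos: [0.5219, -0.3266, 0.0823]
eef_rot: [[-1.0, 0.001, -0.001], [0.001, 1.0, 0.001], [0.001, 0.001, -1.0]]
force: [0.3, -0.4, -0.1]
finger_gap: 0.068
grip_force: 0.0
```

Call:
move_arm(
  steps=[
    {"hand":1,"linear":[0,0,0.1],"roll":0},
    {"hand":1,"linear":[0,0,0],"roll":0},
    {"hand":1,"linear":[0,0,0],"roll":0},
    {"hand":1,"linear":[0,0,0],"roll":0},
    {"hand":1,"linear":[0,0,0],"roll":0},
  ],
  squeeze=15,
)

```text
t: 11.3
tool_pos: [0.5231, -0.327, 0.0827]
eef_rot: [[-1.0, 0.0, 0.001], [0.0, 1.0, -0.001], [-0.001, -0.001, -1.0]]
force: [0.3, -0.2, 0.5]
finger_gap: 0.0277
grip_force: 0.1
```

Call:
move_arm(
  steps=[
    {"hand":1,"linear":[0,0,0],"roll":0},
    {"hand":1,"linear":[0,0,0],"roll":0},
    {"hand":1,"linear":[0,0,-0.25],"roll":0},
    {"hand":1,"linear":[0,0,-0.25],"roll":0},
  ],
)

```text
t: 11.7
tool_pos: [0.5228, -0.3267, 0.0923]
eef_rot: [[-1.0, 0.0, -0.0], [0.0, 1.0, 0.0], [0.0, 0.0, -1.0]]
force: [0.3, 0.3, -0.1]
finger_gap: 0.0266
grip_force: 15.0
```

Call:
move_arm(
  steps=[
    {"hand":1,"linear":[0,0,-0.75],"roll":0},
    {"hand":1,"linear":[0,0,-0.75],"roll":0},
    {"hand":1,"linear":[0,0,-1],"roll":0},
    {"hand":1,"linear":[0,0.65,-0.5],"roll":0},
    {"hand":1,"linear":[0,1,0],"roll":0},
  ],
)

```text
t: 12.2
tool_pos: [0.5234, -0.2936, 0.1532]
eef_rot: [[-1.0, 0.001, 0.002], [0.001, 1.0, -0.001], [-0.002, -0.001, -1.0]]
force: [0.4, 0.1, -0.8]
finger_gap: 0.0268
grip_force: 15.0
```

Call:
move_arm(
  steps=[
    {"hand":1,"linear":[0,1,0],"roll":0},
    {"hand":1,"linear":[0,1,0],"roll":0},
    {"hand":1,"linear":[0,1,0],"roll":0},
    {"hand":1,"linear":[0,1,0],"roll":0},
    {"hand":1,"linear":[0,1,0],"roll":0},
  ],
)

```text
t: 12.7
tool_pos: [0.5225, -0.1915, 0.1515]
eef_rot: [[-1.0, -0.0, -0.001], [-0.0, 1.0, 0.0], [0.001, 0.0, -1.0]]
force: [0.1, -0.1, 0.2]
finger_gap: 0.0268
grip_force: 15.0
```

Call:
move_arm(
  steps=[
    {"hand":1,"linear":[0,1,0],"roll":0},
    {"hand":1,"linear":[0,1,0],"roll":0},
    {"hand":1,"linear":[0,1,0],"roll":0},
    {"hand":1,"linear":[0,1,0],"roll":0},
    {"hand":1,"linear":[0,1,0],"roll":0},
  ],
)

```text
t: 13.2
tool_pos: [0.5223, -0.0917, 0.1515]
eef_rot: [[-1.0, -0.0, -0.001], [-0.0, 1.0, 0.0], [0.001, 0.0, -1.0]]
force: [0.1, 0.0, -0.1]
finger_gap: 0.0268
grip_force: 15.0
```

Call:
move_arm(
  steps=[
    {"hand":1,"linear":[0,1,0],"roll":0},
    {"hand":1,"linear":[0,1,0],"roll":0},
    {"hand":1,"linear":[0,1,0],"roll":0},
    {"hand":1,"linear":[0,1,0],"roll":0},
    {"hand":1,"linear":[0,1,0],"roll":0},
  ],
)

```text
t: 13.7
tool_pos: [0.5221, 0.0082, 0.1515]
eef_rot: [[-1.0, -0.0, -0.001], [-0.0, 1.0, 0.0], [0.001, 0.0, -1.0]]
force: [0.8, -0.3, -1.1]
finger_gap: 0.0267
grip_force: 15.0
```

Call:
move_arm(
  steps=[
    {"hand":1,"linear":[0,1,0],"roll":0},
    {"hand":1,"linear":[0,1,0],"roll":0},
    {"hand":1,"linear":[0,1,0],"roll":0},
    {"hand":1,"linear":[0,1,0],"roll":0},
    {"hand":1,"linear":[0,1,0],"roll":0},
  ],
)

```text
t: 14.2
tool_pos: [0.522, 0.1081, 0.1515]
eef_rot: [[-1.0, -0.0, -0.001], [-0.0, 1.0, -0.0], [0.001, -0.0, -1.0]]
force: [-0.3, -0.5, -1.3]
finger_gap: 0.0271
grip_force: 15.0
```

Call:
move_arm(
  steps=[
    {"hand":1,"linear":[0,1,0],"roll":0},
    {"hand":1,"linear":[0,1,0],"roll":0},
    {"hand":1,"linear":[0,1,0],"roll":0},
    {"hand":1,"linear":[0,1,0],"roll":0},
    {"hand":1,"linear":[0,1,0],"roll":0},
  ],
)

```text
t: 14.7
tool_pos: [0.5218, 0.2079, 0.1515]
eef_rot: [[-1.0, -0.0, -0.001], [-0.0, 1.0, -0.0], [0.001, -0.0, -1.0]]
force: [-0.1, -0.3, -0.6]
finger_gap: 0.0264
grip_force: 15.0
```

Call:
move_arm(
  steps=[
    {"hand":1,"linear":[-0.8,1,0],"roll":0},
    {"hand":1,"linear":[-0.8,1,0],"roll":0},
    {"hand":1,"linear":[-0.8,1,0],"roll":0},
    {"hand":1,"linear":[-0.8,1,0],"roll":0},
    {"hand":1,"linear":[-0.9,1,0],"roll":0},
  ],
)

```text
t: 15.2
tool_pos: [0.6041, 0.3081, 0.1513]
eef_rot: [[-1.0, -0.0, -0.001], [-0.0, 1.0, -0.0], [0.001, -0.0, -1.0]]
force: [-0.0, 0.3, -0.4]
finger_gap: 0.0266
grip_force: 15.0
```

Call:
move_arm(
  steps=[
    {"hand":1,"linear":[0,1,0],"roll":0},
    {"hand":1,"linear":[0,1,0],"roll":0},
    {"hand":1,"linear":[0,0,0],"roll":0},
  ],
)

```text
t: 15.5
tool_pos: [0.6034, 0.3492, 0.1514]
eef_rot: [[-1.0, -0.002, -0.001], [-0.002, 1.0, 0.0], [0.001, 0.0, -1.0]]
force: [0.0, 0.0, -1.7]
finger_gap: 0.0267
grip_force: 15.0
```

Call:
move_arm(
  steps=[
    {"hand":1,"linear":[0,-0.3,1],"roll":0},
    {"hand":1,"linear":[0,0,1],"roll":0},
    {"hand":1,"linear":[0,0,1],"roll":0},
    {"hand":1,"linear":[0,0,1],"roll":0},
    {"hand":1,"linear":[0,0,0.7],"roll":0},
  ],
)

```text
t: 16.0
tool_pos: [0.6037, 0.34, 0.0566]
eef_rot: [[-1.0, 0.0, -0.002], [0.0, 1.0, -0.001], [0.002, -0.001, -1.0]]
force: [-1.1, 0.7, -1.0]
finger_gap: 0.0264
grip_force: 15.0
```

Call:
move_arm(
  steps=[
    {"hand":1,"linear":[1,0,0],"roll":0},
    {"hand":0.3,"linear":[1,0,0],"roll":0},
    {"hand":0.3,"linear":[1,0,0],"roll":0},
    {"hand":0.3,"linear":[0,0,0],"roll":0},
    {"hand":0.3,"linear":[0,0,-0.5],"roll":0},
  ],
)

```text
t: 16.5
tool_pos: [0.5442, 0.34, 0.0676]
eef_rot: [[-1.0, -0.0, -0.001], [-0.0, 1.0, -0.001], [0.001, -0.001, -1.0]]
force: [-0.3, -0.3, 0.2]
finger_gap: 0.0557
grip_force: 0.0
```

Call:
move_arm(
  steps=[
    {"hand":0.3,"linear":[0,0,-1],"roll":0},
    {"hand":0.3,"linear":[0,0,-1],"roll":0},
    {"hand":0.3,"linear":[0,0,-1],"roll":0},
    {"hand":0.2,"linear":[0,0,-1],"roll":0},
    {"hand":0.2,"linear":[0,0,-1],"roll":0},
  ],
)

```text
t: 17.0
tool_pos: [0.546, 0.3402, 0.1699]
eef_rot: [[-1.0, 0.001, 0.001], [0.001, 1.0, 0.001], [-0.001, 0.001, -1.0]]
force: [-0.4, -1.1, -0.5]
finger_gap: 0.0727
grip_force: 0.0
```

```bash
python3 - <<'E'
from h import *
s=manip.sense()
for n in ('scene','side'):
    c=vision.camera(n)
    if n=='side': a=c
    else: b=c
    for k in ('green',) + (('purple','teal') if 1 else ()):
        for ce,_,P in blobs(c,k):
            if P[:,1].mean()>-.4: print(n,k,ce.round(),describe(P))
cv2.imwrite('pics/b1.png',np.hstack([a['pixels'][200:470,100:500],b['pixels'][200:470,240:640]])[...,::-1])
E
```

```text
scene purple [294. 247.] n513 ztop 43.3 zmin 27.8 toprect c(579.4,-20.4) size(95.0,22.8) ang 40.5  all [537. -57.  23.]..[622.  17.  44.]
scene teal [308. 246.] n305 ztop 21.4 zmin 9.0 toprect c(554.5,-7.9) size(46.1,30.8) ang 50.3  all [520. -36.  -0.]..[581.  19.  23.]
scene teal [276. 256.] n568 ztop 21.6 zmin 9.1 toprect c(604.7,-44.2) size(45.6,54.4) ang 54.3  all [566. -86.   1.]..[639. -18.  23.]
side green [375. 231.] n495 ztop 31.5 zmin 7.4 toprect c(500.7,-127.9) size(84.0,15.9) ang 23.9  all [ 459. -150.    5.]..[540. -99.  34.]
side green [325. 394.] n582 ztop 32.2 zmin 23.6 toprect c(516.6,351.6) size(18.2,82.9) ang 79.7  all [474. 336.  21.]..[558. 359.  33.]
side purple [346. 244.] n251 ztop 264.0 zmin 22.2 toprect c(508.5,382.1) size(0.6,4.5) ang 21.2  all [ 508. -119.    3.]..[570. 384. 276.]
side teal [345. 260.] n292 ztop 21.2 zmin 4.4 toprect c(537.3,183.7) size(38.0,425.8) ang 2.9  all [508. -61.   2.]..[568. 395. 260.]
```

View pics/b1.png

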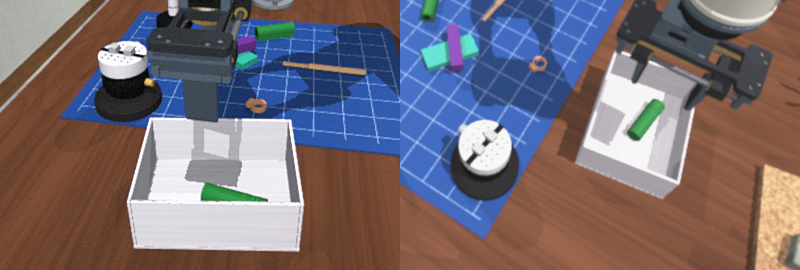

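The two crops (side left, scene right) show the stub lying flat on the bin floor, at (235,195) on the left and (645,118) on the right. Next is the bar.

Call:
move_arm(
  steps=[
    {"hand":0.2,"linear":[-0.8,-1,0],"roll":0},
    {"hand":0.2,"linear":[-0.8,-1,0],"roll":0},
    {"hand":0.2,"linear":[0,-1,0],"roll":0},
    {"hand":0.2,"linear":[0,-1,0],"roll":0},
    {"hand":0.2,"linear":[0,-1,0],"roll":0},
  ],
)

```text
t: 17.6
tool_pos: [0.5763, 0.2388, 0.1677]
eef_rot: [[-1.0, 0.0, -0.001], [0.0, 1.0, -0.0], [0.001, -0.0, -1.0]]
force: [0.2, -0.9, -0.1]
finger_gap: 0.0729
grip_force: 0.0
```

Call:
move_arm(
  steps=[
    {"hand":0.2,"linear":[0,-1,0],"roll":0},
    {"hand":0.2,"linear":[0,-1,0],"roll":0},
    {"hand":0.2,"linear":[0,-1,0],"roll":0},
    {"hand":0.2,"linear":[0,-1,0],"roll":0},
    {"hand":0.2,"linear":[0,-1,0],"roll":0},
  ],
)

```text
t: 18.1
tool_pos: [0.5761, 0.1389, 0.168]
eef_rot: [[-1.0, 0.0, -0.0], [0.0, 1.0, 0.0], [0.0, 0.0, -1.0]]
force: [0.5, -0.8, 0.6]
finger_gap: 0.0728
grip_force: 0.0
```

Call:
move_arm(
  steps=[
    {"hand":0.2,"linear":[0,-1,0],"roll":0},
    {"hand":0.2,"linear":[0,-1,0],"roll":0},
    {"hand":0.2,"linear":[0,-1,0],"roll":0},
    {"hand":0.2,"linear":[0,-1,0],"roll":0},
    {"hand":0.2,"linear":[0,-1,0],"roll":0},
  ],
)

```text
t: 18.6
tool_pos: [0.5759, 0.0391, 0.1679]
eef_rot: [[-1.0, 0.0, -0.0], [0.0, 1.0, 0.0], [0.0, 0.0, -1.0]]
force: [1.1, 0.0, 0.5]
finger_gap: 0.0729
grip_force: 0.0
```

Call:
move_arm(
  steps=[
    {"hand":0.2,"linear":[0,-1,0],"roll":0},
    {"hand":0.2,"linear":[0,-1,0],"roll":0},
    {"hand":0.2,"linear":[0,-1,0],"roll":0},
    {"hand":0.2,"linear":[0,0,0],"roll":0},
  ],
)

```text
t: 19.0
tool_pos: [0.5761, -0.022, 0.1679]
eef_rot: [[-1.0, 0.002, -0.0], [0.002, 1.0, -0.0], [0.0, -0.0, -1.0]]
force: [0.7, -0.7, -0.2]
finger_gap: 0.0732
grip_force: 0.0
```

Call:
move_arm(
  steps=[
    {"hand":0.2,"linear":[0,0,0.6],"roll":-0.089},
    {"hand":0.2,"linear":[0,0,0.6],"roll":-0.089},
    {"hand":0.2,"linear":[0,0,0.6],"roll":-0.089},
    {"hand":0.2,"linear":[0,0,0.6],"roll":-0.089},
    {"hand":0.2,"linear":[0,0,0.6],"roll":-0.089},
  ],
)

```text
t: 19.5
tool_pos: [0.5762, -0.0194, 0.1075]
eef_rot: [[-0.762, -0.648, -0.0], [-0.648, 0.762, 0.0], [0.0, 0.0, -1.0]]
force: [-0.4, 0.5, -0.9]
finger_gap: 0.0726
grip_force: 0.0
```

Call:
move_arm(
  steps=[
    {"hand":0.2,"linear":[0,0,0],"roll":0},
  ],
)

```text
t: 19.6
tool_pos: [0.5755, -0.0193, 0.1067]
eef_rot: [[-0.764, -0.645, -0.003], [-0.645, 0.764, 0.0], [0.002, 0.002, -1.0]]
force: [0.7, 0.7, 1.1]
finger_gap: 0.0733
grip_force: 0.0
```

```bash
python3 - <<'E'
from h import *
s=manip.sense();c=vision.camera('wrist');print(s['tool_pos'],s['eef_rot'])
cv2.imwrite('pics/w2.png',c['pixels'][...,::-1])
for k in ('purple','teal'):
    for ce,_,P in blobs(c,k,s): print(k,ce.round(),describe(P))
E
```

```text
[ 0.57547325 -0.01928574  0.10671758] [[-7.63810599e-01 -6.45435273e-01 -2.58396659e-03]
 [-6.45438323e-01  7.63812234e-01  4.93052308e-04]
 [ 1.65543194e-03  2.04438964e-03 -9.99996540e-01]]
purple [323. 234.] n5406 ztop 41.1 zmin 38.3 toprect c(572.2,-24.3) size(80.5,23.2) ang 40.2  all [535. -58.  33.]..[610.  10. 198.]
teal [365. 223.] n3151 ztop 19.1 zmin 15.0 toprect c(553.7,-7.9) size(45.3,33.0) ang 54.0  all [528. -29.   1.]..[580.  22.  38.]
teal [266. 242.] n5278 ztop 19.2 zmin 11.4 toprect c(603.1,-44.0) size(45.6,54.7) ang 53.5  all [568. -77.  -0.]..[640. -16. 108.]
```

Call:
move_arm(
  steps=[
    {"hand":0.3,"linear":[0,0,1],"roll":0},
    {"hand":0.3,"linear":[0,0,1],"roll":0},
    {"hand":0.4,"linear":[0,0,1],"roll":0},
    {"hand":0.4,"linear":[0,0,1],"roll":0},
    {"hand":1,"linear":[0,0,0.1],"roll":0},
  ],
)

```text
t: 20.15
tool_pos: [0.5759, -0.0195, 0.0248]
eef_rot: [[-0.768, -0.64, -0.002], [-0.64, 0.768, 0.0], [0.002, 0.002, -1.0]]
force: [0.1, 0.6, 1.5]
finger_gap: 0.0489
grip_force: 0.0
```

Call:
move_arm(
  steps=[
    {"hand":1,"linear":[0,0,0],"roll":0},
    {"hand":1,"linear":[0,0,0],"roll":0},
    {"hand":1,"linear":[0,0,0],"roll":0},
    {"hand":1,"linear":[0,0,0],"roll":0},
  ],
  squeeze=15,
)

```text
t: 20.55
tool_pos: [0.5775, -0.0198, 0.027]
eef_rot: [[-0.766, -0.643, 0.002], [-0.643, 0.766, -0.0], [-0.001, -0.001, -1.0]]
force: [-2.5, 0.4, 8.9]
finger_gap: 0.0238
grip_force: 15.0
```

Call:
move_arm(
  steps=[
    {"hand":1,"linear":[0,0,0],"roll":0},
    {"hand":1,"linear":[0,0,-1],"roll":0.089},
    {"hand":1,"linear":[0,0,-1],"roll":0.089},
    {"hand":1,"linear":[0,0,-1],"roll":0.089},
    {"hand":1,"linear":[0,0,-1],"roll":0.089},
  ],
)

```text
t: 21.05
tool_pos: [0.577, -0.0198, 0.1072]
eef_rot: [[-0.991, -0.133, 0.001], [-0.133, 0.991, -0.0], [-0.001, -0.0, -1.0]]
force: [0.1, -0.1, -0.2]
finger_gap: 0.024
grip_force: 15.0
```

Call:
move_arm(
  steps=[
    {"hand":1,"linear":[0,0,-1],"roll":0.089},
    {"hand":1,"linear":[0,0,0],"roll":0},
  ],
)

```text
t: 21.25
tool_pos: [0.5784, -0.02, 0.1288]
eef_rot: [[-1.0, 0.005, 0.005], [0.005, 1.0, -0.001], [-0.005, -0.001, -1.0]]
force: [0.9, -0.0, -1.6]
finger_gap: 0.0241
grip_force: 15.0
```

Call:
move_arm(
  steps=[
    {"hand":1,"linear":[0,1,0],"roll":0},
    {"hand":1,"linear":[0,1,0],"roll":0},
    {"hand":1,"linear":[0,1,0],"roll":0},
    {"hand":1,"linear":[0,1,0],"roll":0},
    {"hand":1,"linear":[0,1,0],"roll":0},
  ],
)

```text
t: 21.75
tool_pos: [0.5766, 0.081, 0.1254]
eef_rot: [[-1.0, -0.003, -0.001], [-0.003, 1.0, -0.0], [0.001, -0.0, -1.0]]
force: [1.1, -0.2, -1.3]
finger_gap: 0.0236
grip_force: 15.0
```

Call:
move_arm(
  steps=[
    {"hand":1,"linear":[0.5,1,0],"roll":0},
    {"hand":1,"linear":[0.5,1,0],"roll":0},
    {"hand":1,"linear":[0.5,1,0],"roll":0},
    {"hand":1,"linear":[0.5,1,0],"roll":0},
    {"hand":1,"linear":[0.4,1,0],"roll":0},
  ],
)

```text
t: 22.25
tool_pos: [0.5281, 0.1809, 0.1254]
eef_rot: [[-1.0, -0.003, -0.001], [-0.003, 1.0, -0.0], [0.001, -0.0, -1.0]]
force: [-0.3, 0.4, -0.8]
finger_gap: 0.024
grip_force: 15.0
```

Call:
move_arm(
  steps=[
    {"hand":1,"linear":[0,1,0],"roll":0},
    {"hand":1,"linear":[0,1,0],"roll":0},
    {"hand":1,"linear":[0,1,0],"roll":0},
    {"hand":1,"linear":[0,1,0],"roll":0},
    {"hand":1,"linear":[0,1,0],"roll":0},
  ],
)

```text
t: 22.75
tool_pos: [0.5287, 0.2809, 0.1254]
eef_rot: [[-1.0, -0.003, -0.001], [-0.003, 1.0, -0.0], [0.001, -0.0, -1.0]]
force: [-0.1, -0.0, -0.5]
finger_gap: 0.0237
grip_force: 15.0
```

Call:
move_arm(
  steps=[
    {"hand":1,"linear":[0,1,0],"roll":0},
    {"hand":1,"linear":[0,0.2,0],"roll":0},
    {"hand":1,"linear":[0,0,1],"roll":0},
    {"hand":1,"linear":[0,0,1],"roll":0},
    {"hand":1,"linear":[0,0,1],"roll":0},
  ],
)

```text
t: 23.25
tool_pos: [0.5288, 0.3036, 0.065]
eef_rot: [[-1.0, -0.002, -0.0], [-0.002, 1.0, -0.0], [0.0, -0.0, -1.0]]
force: [-0.3, 0.3, -0.8]
finger_gap: 0.0238
grip_force: 15.0
```

Call:
move_arm(
  steps=[
    {"hand":0.5,"linear":[0,0,0],"roll":0},
    {"hand":0.5,"linear":[0,0,0],"roll":0},
    {"hand":0.5,"linear":[0,0,0],"roll":0},
  ],
)

```text
t: 23.55
tool_pos: [0.5297, 0.3042, 0.0669]
eef_rot: [[-1.0, -0.0, 0.001], [-0.0, 1.0, 0.001], [-0.001, 0.001, -1.0]]
force: [0.6, 0.1, -0.3]
finger_gap: 0.0441
grip_force: 0.0
```

Call:
move_arm(
  steps=[
    {"hand":0.4,"linear":[0,0,-1],"roll":0},
    {"hand":0.2,"linear":[0,0,-1],"roll":0},
    {"hand":0.2,"linear":[0,0,-1],"roll":0},
    {"hand":0.2,"linear":[0,0,-1],"roll":0},
  ],
)

```text
t: 23.95
tool_pos: [0.5294, 0.3043, 0.148]
eef_rot: [[-1.0, -0.0, 0.001], [-0.0, 1.0, 0.001], [-0.001, 0.001, -1.0]]
force: [-0.5, 0.0, 0.3]
finger_gap: 0.0724
grip_force: 0.0
```

```bash
python3 - <<'E'
from h import *
for n in ('scene','side'):
    c=vision.camera(n)
    for k in ('green','purple','teal'):
        for ce,_,P in blobs(c,k):
            if P[:,1].mean()>-.4: print(n,k,ce.round(),describe(P))
E
```

```text
scene purple [459. 311.] n592 ztop 28.0 zmin 16.1 toprect c(528.0,301.9) size(20.7,95.8) ang 86.4  all [480. 289.  10.]..[576. 314.  30.]
scene teal [289. 252.] n1185 ztop 21.6 zmin 8.1 toprect c(584.5,-29.9) size(47.1,104.1) ang 54.0  all [522. -80.   1.]..[639.  17.  23.]
side green [376. 231.] n464 ztop 31.9 zmin 6.9 toprect c(499.0,-129.1) size(79.9,16.8) ang 28.2  all [ 459. -148.    5.]..[ 534. -101.   33.]
side green [325. 394.] n584 ztop 32.1 zmin 23.6 toprect c(516.5,352.7) size(20.1,82.5) ang 78.2  all [474. 334.  21.]..[558. 359.  33.]
side purple [333. 375.] n1493 ztop 27.7 zmin 8.0 toprect c(525.1,304.9) size(26.2,93.7) ang 87.2  all [478. 290.   6.]..[572. 321.  29.]
```

Call:
move_arm(
  steps=[
    {"hand":0.2,"linear":[0,-1,0],"roll":0},
    {"hand":0.2,"linear":[0,-1,0],"roll":0},
    {"hand":0.2,"linear":[0,-1,0],"roll":0},
    {"hand":0.2,"linear":[0,-1,0],"roll":0},
    {"hand":0.2,"linear":[0,-1,0],"roll":0},
  ],
)

```text
t: 24.55
tool_pos: [0.529, 0.2034, 0.1461]
eef_rot: [[-1.0, -0.0, 0.001], [-0.0, 1.0, 0.0], [-0.001, 0.0, -1.0]]
force: [-0.4, -0.2, 1.5]
finger_gap: 0.0727
grip_force: 0.0
```

Call:
move_arm(
  steps=[
    {"hand":0.2,"linear":[0,-1,0],"roll":0},
    {"hand":0.2,"linear":[0,-1,0],"roll":0},
    {"hand":0.2,"linear":[0,-1,0],"roll":0},
    {"hand":0.2,"linear":[0,-1,0],"roll":0},
    {"hand":0.2,"linear":[0,-1,0],"roll":0},
  ],
)

```text
t: 25.05
tool_pos: [0.529, 0.1034, 0.1461]
eef_rot: [[-1.0, -0.0, 0.001], [-0.0, 1.0, 0.0], [-0.001, 0.0, -1.0]]
force: [0.2, -0.4, -0.5]
finger_gap: 0.0732
grip_force: 0.0
```

Call:
move_arm(
  steps=[
    {"hand":0.2,"linear":[-0.7,-1,0],"roll":0},
    {"hand":0.2,"linear":[-1,-1,0],"roll":0},
    {"hand":0.2,"linear":[-1,-1,0],"roll":0},
    {"hand":0.2,"linear":[0,-1,0],"roll":0},
    {"hand":0.2,"linear":[0,-1,0],"roll":0},
  ],
)

```text
t: 25.55
tool_pos: [0.5833, 0.0032, 0.1459]
eef_rot: [[-1.0, 0.0, 0.0], [0.0, 1.0, -0.0], [-0.0, -0.0, -1.0]]
force: [-0.8, -0.4, -0.1]
finger_gap: 0.0732
grip_force: 0.0
```

Call:
move_arm(
  steps=[
    {"hand":0.2,"linear":[0,-1,0],"roll":0},
    {"hand":0.2,"linear":[0,-0.65,0],"roll":0},
    {"hand":0.2,"linear":[0,0,0],"roll":0},
  ],
)

```text
t: 25.85
tool_pos: [0.583, -0.0301, 0.146]
eef_rot: [[-1.0, 0.002, 0.0], [0.002, 1.0, -0.0], [-0.0, -0.0, -1.0]]
force: [-0.6, 1.1, -0.1]
finger_gap: 0.0731
grip_force: 0.0
```

Call:
move_arm(
  steps=[
    {"hand":0.2,"linear":[0,0,0.6],"roll":0.08},
    {"hand":0.2,"linear":[0,0,0.6],"roll":0.08},
    {"hand":0.2,"linear":[0,0,0.6],"roll":0.08},
    {"hand":0.2,"linear":[0,0,0.6],"roll":0.08},
    {"hand":0.2,"linear":[0,0,0.6],"roll":0.08},
  ],
)

```text
t: 26.35
tool_pos: [0.5829, -0.0279, 0.0855]
eef_rot: [[-0.806, 0.592, 0.0], [0.592, 0.806, 0.0], [-0.0, 0.0, -1.0]]
force: [0.6, 0.0, -0.6]
finger_gap: 0.0731
grip_force: 0.0
```

Call:
move_arm(
  steps=[
    {"hand":0.2,"linear":[0,0,0],"roll":0},
  ],
)

```text
t: 26.45
tool_pos: [0.582, -0.0279, 0.0847]
eef_rot: [[-0.808, 0.59, -0.002], [0.59, 0.808, 0.001], [0.002, -0.001, -1.0]]
force: [-0.3, 0.3, 0.6]
finger_gap: 0.0728
grip_force: 0.0
```

```bash
python3 - <<'E'
from h import *
s=manip.sense();c=vision.camera('wrist');print(s['tool_pos'],s['eef_rot'][0])
for k in ('green','teal'):
    for ce,_,P in blobs(c,k,s): print(k,ce.round(),describe(P))
E
```

```text
[ 0.58204595 -0.02788354  0.08470684] [-0.80772387  0.58955672 -0.00224052]
green [ 90. 233.] n6829 ztop 30.4 zmin 5.4 toprect c(502.4,-131.3) size(85.0,21.3) ang 24.8  all [ 460. -159.    3.]..[ 539. -102.   32.]
green [152. 284.] n185 ztop 30.8 zmin 26.6 toprect c(539.3,-116.8) size(7.8,13.9) ang 48.9  all [ 532. -125.   25.]..[ 545. -112.   31.]
teal [324. 230.] n11201 ztop 19.1 zmin 16.3 toprect c(574.9,-23.0) size(44.8,85.9) ang 54.0  all [528. -66.   1.]..[622.  19. 176.]
```

Call:
move_arm(
  steps=[
    {"hand":0.2,"linear":[0,0,1],"roll":0},
    {"hand":0.2,"linear":[0,0,1],"roll":0},
    {"hand":0.2,"linear":[0,0,1],"roll":0},
    {"hand":0.3,"linear":[0,0,0.85],"roll":0},
    {"hand":1,"linear":[0,0,0],"roll":0},
  ],
)

```text
t: 27.0
tool_pos: [0.5822, -0.0284, 0.0079]
eef_rot: [[-0.811, 0.585, -0.002], [0.585, 0.811, 0.0], [0.002, -0.001, -1.0]]
force: [0.0, -0.4, -0.0]
finger_gap: 0.0598
grip_force: 0.0
```

Call:
move_arm(
  steps=[
    {"hand":1,"linear":[0,0,0],"roll":0},
    {"hand":1,"linear":[0,0,0],"roll":0},
    {"hand":1,"linear":[0,0,0],"roll":0},
    {"hand":1,"linear":[0,0,0],"roll":0},
  ],
  squeeze=20,
)

```text
t: 27.4
tool_pos: [0.5837, -0.0288, 0.0102]
eef_rot: [[-0.809, 0.588, 0.002], [0.588, 0.809, -0.0], [-0.002, 0.001, -1.0]]
force: [-0.8, 1.4, 8.6]
finger_gap: 0.0448
grip_force: 20.0
```

Call:
move_arm(
  steps=[
    {"hand":1,"linear":[0,0,-1],"roll":0},
    {"hand":1,"linear":[0,0,-1],"roll":-0.08},
    {"hand":1,"linear":[0,0,-1],"roll":-0.08},
    {"hand":1,"linear":[0,0,-1],"roll":-0.08},
    {"hand":1,"linear":[0,0,-1],"roll":-0.08},
  ],
)

```text
t: 27.9
tool_pos: [0.583, -0.0288, 0.1104]
eef_rot: [[-0.993, 0.12, 0.001], [0.12, 0.993, -0.0], [-0.001, -0.0, -1.0]]
force: [0.2, -0.6, -1.7]
finger_gap: 0.045
grip_force: 20.0
```

Call:
move_arm(
  steps=[
    {"hand":1,"linear":[0,0,-1],"roll":-0.08},
    {"hand":1,"linear":[0,0,0],"roll":0},
  ],
)

```text
t: 28.1
tool_pos: [0.5845, -0.029, 0.1319]
eef_rot: [[-1.0, -0.004, 0.005], [-0.004, 1.0, -0.001], [-0.005, -0.001, -1.0]]
force: [0.6, 0.1, -1.5]
finger_gap: 0.0448
grip_force: 20.0
```

Call:
move_arm(
  steps=[
    {"hand":1,"linear":[0,1,0],"roll":0},
    {"hand":1,"linear":[0,1,0],"roll":0},
    {"hand":1,"linear":[0,1,0],"roll":0},
    {"hand":1,"linear":[0,1,0],"roll":0},
    {"hand":1,"linear":[0,1,0],"roll":0},
  ],
)

```text
t: 28.6
tool_pos: [0.5826, 0.072, 0.1285]
eef_rot: [[-1.0, 0.003, -0.001], [0.003, 1.0, -0.0], [0.001, -0.0, -1.0]]
force: [0.2, 0.2, -1.5]
finger_gap: 0.0446
grip_force: 20.0
```

Call:
move_arm(
  steps=[
    {"hand":1,"linear":[0.5,1,0],"roll":0},
    {"hand":1,"linear":[0.5,1,0],"roll":0},
    {"hand":1,"linear":[0.6,1,0],"roll":0},
    {"hand":1,"linear":[0.6,1,0],"roll":0},
    {"hand":1,"linear":[0.6,1,0],"roll":0},
  ],
)

```text
t: 29.1
tool_pos: [0.5262, 0.1719, 0.1285]
eef_rot: [[-1.0, 0.003, -0.0], [0.003, 1.0, -0.0], [0.0, -0.0, -1.0]]
force: [-0.1, 0.4, -1.2]
finger_gap: 0.0449
grip_force: 20.0
```

Call:
move_arm(
  steps=[
    {"hand":1,"linear":[0,1,0],"roll":0},
    {"hand":1,"linear":[0,1,0],"roll":0},
    {"hand":1,"linear":[0,1,0],"roll":0},
    {"hand":1,"linear":[0,1,0],"roll":0},
    {"hand":1,"linear":[0,1,0],"roll":0},
  ],
)

```text
t: 29.6
tool_pos: [0.5267, 0.272, 0.1285]
eef_rot: [[-1.0, 0.003, -0.0], [0.003, 1.0, -0.0], [0.0, -0.0, -1.0]]
force: [1.0, 0.7, -1.5]
finger_gap: 0.0447
grip_force: 20.0
```

Call:
move_arm(
  steps=[
    {"hand":1,"linear":[0,1,0],"roll":0},
    {"hand":1,"linear":[0,1,0],"roll":0},
    {"hand":1,"linear":[0,0.75,0],"roll":0},
    {"hand":1,"linear":[0,0,1],"roll":0},
    {"hand":1,"linear":[0,0,1],"roll":0},
  ],
)

```text
t: 30.1
tool_pos: [0.5272, 0.3268, 0.0885]
eef_rot: [[-1.0, 0.001, 0.001], [0.001, 1.0, 0.0], [-0.001, 0.0, -1.0]]
force: [0.7, 0.3, -2.2]
finger_gap: 0.0448
grip_force: 20.0
```

Call:
move_arm(
  steps=[
    {"hand":1,"linear":[0,0,1],"roll":0},
    {"hand":1,"linear":[0,0,1],"roll":0},
    {"hand":1,"linear":[0,0,0],"roll":0},
  ],
)

```text
t: 30.4
tool_pos: [0.5255, 0.3254, 0.0464]
eef_rot: [[-1.0, 0.002, -0.004], [0.002, 1.0, -0.002], [0.004, -0.002, -1.0]]
force: [-0.0, 0.6, -1.1]
finger_gap: 0.045
grip_force: 20.0
```

Call:
move_arm(
  steps=[
    {"hand":0.3,"linear":[0,0,0],"roll":0},
    {"hand":0.3,"linear":[0,0,0],"roll":0},
    {"hand":0.3,"linear":[0,0,0],"roll":0},
  ],
)

```text
t: 30.7
tool_pos: [0.5277, 0.3265, 0.05]
eef_rot: [[-1.0, 0.001, 0.002], [0.001, 1.0, 0.001], [-0.002, 0.001, -1.0]]
force: [-0.4, 0.1, 0.1]
finger_gap: 0.0631
grip_force: 0.0
```

Call:
move_arm(
  steps=[
    {"hand":0.3,"linear":[0,0,-1],"roll":0},
    {"hand":0.3,"linear":[0,0,-1],"roll":0},
    {"hand":0.3,"linear":[0,0,-1],"roll":0},
    {"hand":0.3,"linear":[0,0,-1],"roll":0},
    {"hand":0.3,"linear":[0,0,-1],"roll":0},
  ],
)

```text
t: 31.2
tool_pos: [0.5272, 0.3263, 0.1506]
eef_rot: [[-1.0, 0.0, 0.001], [0.0, 1.0, 0.001], [-0.001, 0.001, -1.0]]
force: [-0.3, 0.0, 0.8]
finger_gap: 0.0638
grip_force: 0.0
```

```bash
python3 - <<'E'
from h import *
print(manip.sense()['tool_pos'])
for n in ('scene','side'):
    c=vision.camera(n)
    for k in ('green','purple','teal'):
        for ce,_,P in blobs(c,k):
            if P[:,1].mean()>-.4: print(n,k,ce.round(),describe(P))
E
```

```text
[0.52723132 0.32627629 0.15063524]
scene purple [453. 314.] n220 ztop 27.9 zmin 11.7 toprect c(529.3,293.6) size(92.1,10.5) ang 0.9  all [483. 289.   9.]..[576. 309.  29.]
scene teal [473. 312.] n1472 ztop 48.2 zmin 36.5 toprect c(527.6,323.8) size(104.2,42.5) ang 0.1  all [474. 300.  22.]..[581. 348.  50.]
side green [378. 231.] n413 ztop 31.5 zmin 6.8 toprect c(504.0,69.3) size(442.2,56.6) ang 86.1  all [ 459. -150.    5.]..[532. 292. 236.]
side green [327. 395.] n472 ztop 32.2 zmin 23.2 toprect c(516.3,352.5) size(83.8,13.3) ang 1.4  all [474. 346.  21.]..[559. 359.  33.]
side teal [330. 376.] n2425 ztop 48.1 zmin 33.9 toprect c(524.6,328.0) size(41.8,103.7) ang 89.5  all [473. 263.   3.]..[583. 350.  49.]
```

Call:
move_arm(
  steps=[
    {"hand":0.3,"linear":[0,-1,0],"roll":0},
    {"hand":0.3,"linear":[0,-1,0],"roll":0},
    {"hand":0.3,"linear":[0,-1,0],"roll":0},
    {"hand":0.3,"linear":[0,-1,0],"roll":0},
    {"hand":0.3,"linear":[0,-1,0],"roll":0},
  ],
)

```text
t: 31.8
tool_pos: [0.5264, 0.2245, 0.1483]
eef_rot: [[-1.0, 0.001, -0.001], [0.001, 1.0, -0.0], [0.001, -0.0, -1.0]]
force: [-0.1, 0.1, 0.0]
finger_gap: 0.0637
grip_force: 0.0
```

Call:
move_arm(
  steps=[
    {"hand":0.3,"linear":[0,-1,0],"roll":0},
    {"hand":0.3,"linear":[0,-1,0],"roll":0},
    {"hand":0.3,"linear":[0,-1,0],"roll":0},
    {"hand":0.3,"linear":[0,-1,0],"roll":0},
    {"hand":0.3,"linear":[0,-1,0],"roll":0},
  ],
)

```text
t: 32.3
tool_pos: [0.5263, 0.1246, 0.1484]
eef_rot: [[-1.0, 0.001, -0.001], [0.001, 1.0, -0.0], [0.001, -0.0, -1.0]]
force: [-0.3, 0.5, -0.5]
finger_gap: 0.064
grip_force: 0.0
```

Call:
move_arm(
  steps=[
    {"hand":0.3,"linear":[0.6,-1,0],"roll":0},
    {"hand":0.3,"linear":[0.7,-1,0],"roll":0},
    {"hand":0.3,"linear":[0,-1,0],"roll":0},
    {"hand":0.3,"linear":[0,-1,0],"roll":0},
    {"hand":0.3,"linear":[0,-1,0],"roll":0},
  ],
)

```text
t: 32.8
tool_pos: [0.5, 0.0248, 0.1485]
eef_rot: [[-1.0, 0.001, -0.001], [0.001, 1.0, -0.0], [0.001, -0.0, -1.0]]
force: [0.3, 0.3, 0.1]
finger_gap: 0.0638
grip_force: 0.0
```

Call:
move_arm(
  steps=[
    {"hand":0.2,"linear":[0,-1,0],"roll":0},
    {"hand":0.2,"linear":[0,-1,0],"roll":0},
    {"hand":0.2,"linear":[0,-1,0],"roll":0},
    {"hand":0.2,"linear":[0,-1,0],"roll":0},
    {"hand":0.2,"linear":[0,-1,0],"roll":0},
  ],
)

```text
t: 33.3
tool_pos: [0.4999, -0.0751, 0.1484]
eef_rot: [[-1.0, 0.001, -0.001], [0.001, 1.0, 0.0], [0.001, 0.0, -1.0]]
force: [0.2, 0.0, -0.2]
finger_gap: 0.0731
grip_force: 0.0
```

Call:
move_arm(
  steps=[
    {"hand":0.2,"linear":[0,-1,0],"roll":0},
    {"hand":0.2,"linear":[0,-1,0],"roll":0},
    {"hand":0.2,"linear":[0,-0.8,0],"roll":0},
  ],
)

```text
t: 33.6
tool_pos: [0.5, -0.1312, 0.1485]
eef_rot: [[-1.0, 0.001, -0.001], [0.001, 1.0, 0.0], [0.001, 0.0, -1.0]]
force: [-1.0, -0.1, 0.2]
finger_gap: 0.0734
grip_force: 0.0
```

Call:
move_arm(
  steps=[
    {"hand":0.2,"linear":[0,0,1],"roll":-0.0926},
    {"hand":0.2,"linear":[0,0,1],"roll":-0.0926},
    {"hand":0.2,"linear":[0,0,1],"roll":-0.0926},
    {"hand":0.2,"linear":[0,0,0],"roll":0},
  ],
)

```text
t: 34.0
tool_pos: [0.4991, -0.1296, 0.0868]
eef_rot: [[-0.905, -0.425, -0.004], [-0.425, 0.905, 0.001], [0.003, 0.003, -1.0]]
force: [0.3, -0.5, -0.7]
finger_gap: 0.0729
grip_force: 0.0
```

```bash
python3 - <<'E'
from h import *
s=manip.sense();c=vision.camera('wrist');print(s['tool_pos'],s['eef_rot'][0])
cv2.imwrite('pics/w3.png',c['pixels'][...,::-1])
for ce,_,P in blobs(c,'green',s): print(ce.round(),describe(P))
E
```

```text
[ 0.49906855 -0.12956947  0.08683356] [-0.90531989 -0.42471188 -0.00396507]
[311. 255.] n1947 ztop 30.6 zmin 24.6 toprect c(501.9,-135.1) size(61.9,14.9) ang 24.4  all [ 474. -152.   22.]..[ 536. -120.   31.]
[332. 289.] n332 ztop 29.1 zmin 21.8 toprect c(518.2,-117.1) size(18.1,6.5) ang 25.5  all [ 509. -121.   21.]..[ 526. -109.   30.]
```

View pics/w3.png

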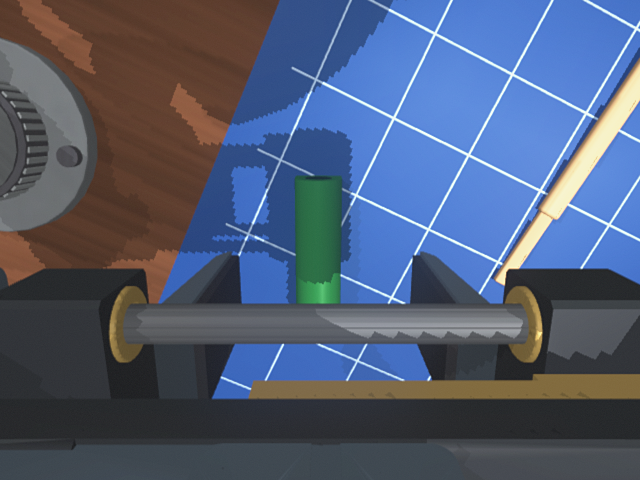

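The wrist view shows the tube centred between the fingers at (318,240). The spatula is clear on the right.

Call:
move_arm(
  steps=[
    {"hand":0.2,"linear":[0,0,1],"roll":0},
    {"hand":0.2,"linear":[0,0,1],"roll":0},
    {"hand":0.2,"linear":[0,0,1],"roll":0},
    {"hand":0.3,"linear":[0,0,0.9],"roll":0},
    {"hand":1,"linear":[0,0,0],"roll":0},
  ],
)

```text
t: 34.55
tool_pos: [0.5003, -0.1297, 0.0102]
eef_rot: [[-0.908, -0.418, -0.002], [-0.418, 0.908, 0.001], [0.001, 0.001, -1.0]]
force: [0.6, 0.1, 0.1]
finger_gap: 0.0596
grip_force: 0.0
```

Call:
move_arm(
  steps=[
    {"hand":1,"linear":[0,0,0],"roll":0},
    {"hand":1,"linear":[0,0,0],"roll":0},
    {"hand":1,"linear":[0,0,0],"roll":0},
    {"hand":1,"linear":[0,0,0],"roll":0},
    {"hand":1,"linear":[0,0,0],"roll":0},
  ],
  squeeze=20,
)

```text
t: 35.05
tool_pos: [0.5013, -0.1299, 0.0116]
eef_rot: [[-0.907, -0.422, 0.001], [-0.422, 0.907, -0.0], [-0.001, -0.001, -1.0]]
force: [-1.0, 0.1, 9.9]
finger_gap: 0.027
grip_force: 20.0
```

Call:
move_arm(
  steps=[
    {"hand":1,"linear":[0,0,-1],"roll":0},
    {"hand":1,"linear":[0,0,-1],"roll":0},
    {"hand":1,"linear":[0,0,-1],"roll":0.0926},
    {"hand":1,"linear":[0,0,-1],"roll":0.0926},
    {"hand":1,"linear":[0,0,-1],"roll":0.0926},
  ],
)

```text
t: 35.55
tool_pos: [0.5007, -0.1297, 0.1119]
eef_rot: [[-1.0, 0.007, -0.0], [0.007, 1.0, 0.0], [0.0, 0.0, -1.0]]
force: [0.3, -0.5, -0.8]
finger_gap: 0.0271
grip_force: 20.0
```

Call:
move_arm(
  steps=[
    {"hand":1,"linear":[0,0,-1],"roll":0},
    {"hand":1,"linear":[0,0,0],"roll":0},
  ],
)

```text
t: 35.75
tool_pos: [0.5021, -0.1302, 0.1332]
eef_rot: [[-1.0, 0.0, 0.004], [0.0, 1.0, -0.001], [-0.004, -0.001, -1.0]]
force: [-0.3, 0.4, -1.3]
finger_gap: 0.0269
grip_force: 20.0
```

Call:
move_arm(
  steps=[
    {"hand":1,"linear":[0,1,0],"roll":0},
    {"hand":1,"linear":[0,1,0],"roll":0},
    {"hand":1,"linear":[0,1,0],"roll":0},
    {"hand":1,"linear":[0,1,0],"roll":0},
    {"hand":1,"linear":[0,1,0],"roll":0},
  ],
)

```text
t: 36.25
tool_pos: [0.5005, -0.0289, 0.1303]
eef_rot: [[-1.0, 0.0, -0.001], [0.0, 1.0, 0.0], [0.001, 0.0, -1.0]]
force: [-0.0, -0.3, -0.7]
finger_gap: 0.0267
grip_force: 20.0
```

Call:
move_arm(
  steps=[
    {"hand":1,"linear":[0,1,0],"roll":0},
    {"hand":1,"linear":[0,1,0],"roll":0},
    {"hand":1,"linear":[0,1,0],"roll":0},
    {"hand":1,"linear":[0,1,0],"roll":0},
    {"hand":1,"linear":[0,1,0],"roll":0},
  ],
)

```text
t: 36.75
tool_pos: [0.5005, 0.0711, 0.1302]
eef_rot: [[-1.0, -0.0, -0.001], [-0.0, 1.0, -0.0], [0.001, -0.0, -1.0]]
force: [-0.8, 0.5, 0.1]
finger_gap: 0.0269
grip_force: 20.0
```

Call:
move_arm(
  steps=[
    {"hand":1,"linear":[0,1,0],"roll":0},
    {"hand":1,"linear":[0,1,0],"roll":0},
    {"hand":1,"linear":[0,1,0],"roll":0},
    {"hand":1,"linear":[0,1,0],"roll":0},
    {"hand":1,"linear":[0,1,0],"roll":0},
  ],
)

```text
t: 37.25
tool_pos: [0.5005, 0.171, 0.1302]
eef_rot: [[-1.0, -0.0, -0.001], [-0.0, 1.0, -0.0], [0.001, -0.0, -1.0]]
force: [0.3, -0.8, -0.5]
finger_gap: 0.0271
grip_force: 20.0
```

Call:
move_arm(
  steps=[
    {"hand":1,"linear":[0,1,0],"roll":0},
    {"hand":1,"linear":[0,1,0],"roll":0},
    {"hand":1,"linear":[0,1,0],"roll":0},
    {"hand":1,"linear":[-0.6,1,0],"roll":0},
    {"hand":1,"linear":[-0.6,1,0],"roll":0},
  ],
)

```text
t: 37.75
tool_pos: [0.5247, 0.271, 0.1301]
eef_rot: [[-1.0, -0.0, -0.001], [-0.0, 1.0, -0.0], [0.001, -0.0, -1.0]]
force: [0.6, -0.5, -0.7]
finger_gap: 0.0271
grip_force: 20.0
```

Call:
move_arm(
  steps=[
    {"hand":1,"linear":[-1,1,0],"roll":0},
    {"hand":1,"linear":[-1,1,0],"roll":0},
    {"hand":1,"linear":[-1,1,0],"roll":0},
    {"hand":1,"linear":[-1,0.85,0],"roll":0},
    {"hand":1,"linear":[0,0,0],"roll":0},
  ],
)

```text
t: 38.25
tool_pos: [0.6066, 0.3489, 0.1295]
eef_rot: [[-1.0, -0.001, 0.0], [-0.001, 1.0, 0.0], [-0.0, 0.0, -1.0]]
force: [0.0, -1.1, -1.1]
finger_gap: 0.0269
grip_force: 20.0
```

Call:
move_arm(
  steps=[
    {"hand":1,"linear":[0,0,0],"roll":0.0911},
    {"hand":1,"linear":[0,0,0],"roll":0.0911},
    {"hand":1,"linear":[0,0,0],"roll":0.0911},
    {"hand":1,"linear":[0,0,0],"roll":0.0911},
    {"hand":1,"linear":[0,0,0],"roll":0.0911},
  ],
)

```text
t: 38.75
tool_pos: [0.6042, 0.3466, 0.13]
eef_rot: [[-0.751, 0.66, -0.001], [0.66, 0.751, -0.001], [0.001, -0.002, -1.0]]
force: [0.1, 0.3, -0.2]
finger_gap: 0.0268
grip_force: 20.0
```

Call:
move_arm(
  steps=[
    {"hand":1,"linear":[0,0,0],"roll":0.0911},
    {"hand":1,"linear":[0,0,0],"roll":0.0911},
    {"hand":1,"linear":[0,0,0],"roll":0.0911},
    {"hand":1,"linear":[0,0,0],"roll":0.0911},
    {"hand":1,"linear":[0,0,0],"roll":0.0911},
  ],
)

```text
t: 39.25
tool_pos: [0.6042, 0.3466, 0.13]
eef_rot: [[-0.133, 0.991, -0.001], [0.991, 0.133, -0.001], [-0.0, -0.001, -1.0]]
force: [0.6, -0.4, -1.4]
finger_gap: 0.0267
grip_force: 20.0
```

Call:
move_arm(
  steps=[
    {"hand":1,"linear":[0,0.1,1],"roll":0},
    {"hand":1,"linear":[0,0,1],"roll":0},
    {"hand":1,"linear":[0,0,0.2],"roll":0},
    {"hand":1,"linear":[0,0,0],"roll":0},
    {"hand":0.3,"linear":[0,0,0],"roll":0},
  ],
)

```text
t: 39.75
tool_pos: [0.6072, 0.3475, 0.0876]
eef_rot: [[-0.139, 0.99, 0.001], [0.99, 0.139, 0.0], [0.0, 0.001, -1.0]]
force: [0.6, -0.5, 1.1]
finger_gap: 0.0321
grip_force: 0.0
```

Call:
move_arm(
  steps=[
    {"hand":0.3,"linear":[0,0,0],"roll":0},
    {"hand":0.3,"linear":[0,0,0],"roll":0},
    {"hand":0.3,"linear":[0,0,-1],"roll":0},
    {"hand":0.3,"linear":[0,0,-1],"roll":0},
    {"hand":0.3,"linear":[0,0,-1],"roll":0},
  ],
)

```text
t: 40.25
tool_pos: [0.6071, 0.3475, 0.1481]
eef_rot: [[-0.139, 0.99, 0.0], [0.99, 0.139, 0.0], [0.0, 0.0, -1.0]]
force: [-0.1, -0.1, -0.1]
finger_gap: 0.0639
grip_force: 0.0
```

Call:
move_arm(
  steps=[
    {"hand":0.3,"linear":[0,0,-1],"roll":0},
    {"hand":0.3,"linear":[0,0,-1],"roll":0},
    {"hand":0.3,"linear":[0,0,-1],"roll":0},
    {"hand":0.3,"linear":[0,0,0],"roll":0},
  ],
)

```text
t: 40.65
tool_pos: [0.6084, 0.3481, 0.2105]
eef_rot: [[-0.139, 0.99, 0.005], [0.99, 0.139, 0.002], [0.002, 0.005, -1.0]]
force: [0.5, -0.2, 0.5]
finger_gap: 0.0643
grip_force: 0.0
```

```bash
python3 - <<'E'
from h import *
im=[]
for n in ('scene','side'):
    c=vision.camera(n);im.append(cv2.resize(c['pixels'],(400,300)) if 0 else c['pixels'])
    for k in ('red','green','purple','teal','tan'):
        for ce,_,P in blobs(c,k):
            if P[:,1].mean()>-.5 and P[:,1].mean()<.5: print(n,k,ce.round(),describe(P))
a=cv2.resize(im[0],(400,300),interpolation=cv2.INTER_AREA);b=im[1][140:440,180:580]
cv2.imwrite('pics/f.png',np.hstack([a,b])[...,::-1])
E
```

```text
scene red [187. 129.] n182 ztop 78.3 zmin -0.4 toprect c(458.7,-394.5) size(14.6,16.0) ang 0.8  all [ 391. -484.   -1.]..[ 467. -385.   80.]
scene purple [453. 314.] n221 ztop 28.0 zmin 13.0 toprect c(529.7,293.2) size(91.1,9.7) ang 0.9  all [484. 289.   9.]..[575. 309.  29.]
scene teal [471. 313.] n1256 ztop 290.3 zmin 29.0 toprect c(671.9,318.9) size(45.5,5.0) ang 10.8  all [475. 300.  21.]..[694. 348. 323.]
scene tan [345. 195.] n250 ztop 11.2 zmin 5.4 toprect c(395.9,-14.1) size(12.3,152.8) ang 86.5  all [320. -22.   5.]..[478.  -4.  13.]
scene tan [377. 264.] n99 ztop 14.6 zmin 2.8 toprect c(515.3,130.5) size(25.7,32.9) ang 78.3  all [498. 116.   1.]..[531. 144.  16.]
side red [401. 175.] n138 ztop 77.9 zmin 0.1 toprect c(455.2,-390.8) size(13.0,16.9) ang 48.9  all [ 443. -626.   -1.]..[ 463. -378.   78.]
side green [269. 381.] n681 ztop 33.4 zmin 17.0 toprect c(608.6,340.2) size(19.0,66.2) ang 8.5  all [592. 306.  12.]..[621. 373.  35.]
side green [327. 395.] n476 ztop 32.1 zmin 22.9 toprect c(516.2,352.0) size(83.5,14.0) ang 1.9  all [474. 345.  20.]..[559. 359.  33.]
side teal [330. 376.] n2434 ztop 48.0 zmin 33.8 toprect c(524.7,326.9) size(103.9,43.9) ang 0.2  all [473. 263.   3.]..[584. 350.  49.]
side tan [425. 268.] n348 ztop 10.4 zmin 4.5 toprect c(396.3,-11.6) size(15.4,156.5) ang 86.4  all [318. -30.   2.]..[474.   0.  11.]
side tan [356. 305.] n184 ztop 14.3 zmin 3.8 toprect c(510.4,131.8) size(27.4,31.9) ang 47.5  all [495. 107.   2.]..[529. 147.  15.]
```

View pics/f.png

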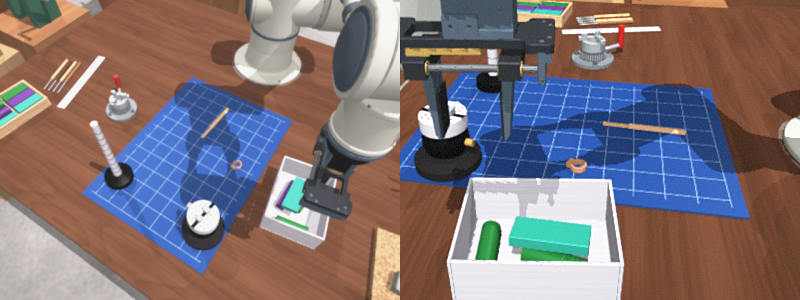

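All four pieces lie in the bin: slab (550,235), tube (488,243), and the stub and bar under the slab. The chuck is open and empty, and the ring, spatula, vise and mandrel are still in place.

```bash
python3 -c "
from workcell import manip
print(manip.sign_off())"
```

```text
the job is handed in; nothing more can be done
None
```

The job is handed in at about 41 s: I turned the lever to its open stop before pulling the stub, the stub and all three offcuts are in the bin, the chuck is left open, and the last camera views show the ring model, spatula, vise and mandrel stand undisturbed.

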